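Turn the silversmith's bench over to the next piece

ROBOT

A 7-joint arm with a two-finger parallel gripper is mounted at the origin on the work surface. World frame = base frame: x ahead of the robot, y to its left, z up, the work surface at z = 0. Lengths are in m, angles in rad, forces in N, time in s.
With the tool pointing down it reaches from about 0.425 to 1.025 m from the base axis. Payload 9.4 kg.
Tool frame: the origin (TCP) lies midway between the tips of the shut fingers; the grasp point (between the pads) lies 19 mm behind it; z points along the fingers, y is the line along which they close (so a half turn about z gives the same grasp; the last joint's range is limited). The gripper opens to 93 mm and grips with 3 to 60 N. Pads are 15 mm wide; open, the fingers measure 128 mm over their backs; the gripper's body (75 mm by 188 mm) begins 65 mm behind the grasp point.
Start: joints at [-1.422, 0.599, -0.003, 1.599, 0.002, 0.943, -0.08], TCP at [0.162, 0.707, 0.219] pointing down, gripper open.
Joint ranges: [-2.57, 2.57], [-0.35, 1.97], [-1.29, 1.29], [0.11, 2.56], [-1.05, 4.19], [0.11, 1.86], [-2.63, 2.63]. Speed limits (rad/s): [2.22, 2.22, 3.01, 3.01, 3.14, 3.14, 3.14].

INTERFACE

Orientations are given as a rotation vector (axis times angle).
In Python, from plant import robot, vision gives the robot as it stands. The module is installed in compiled form; this text tells all that it offers.
- The arm moves only by the shell command python3 -m crank 'ROWS'. ROWS is JSON, a list of rows, each a list of 7 numbers: the shift along the tool's x, y, z normalised to -1 to 1, where 1 is 25 mm, then the turn, a rotation vector about the tool's x, y, z normalised to -1 to 1, where 1 is 4 degrees, then the opening, from 0 (shut) to 1 (fully open). A call has 1 to 10 rows; each row shifts and turns the commanded pose from where the row before left it, along the tool's axes as they then stand; what a row does not reach is not made up. A row lasts 1/8 s, in which the tool goes at most 62.5 mm and 10.7 degrees, less where a joint would pass 70% of its speed; a pose out of reach is approached as far as the arm can. A call with a number of a shift or a turn outside -1 to 1 is refused whole. A call with a gripper value outside its range is refused whole. The fingers move at their own pace and stop on an object; the grip force is fixed at half the most. Time passes only in rows, so rows that do not move let the fingers close. It gives the time, the measured TCP pose, the force, the opening and the grip force at its end, in the units of the state.
- robot.get_state(): the state, without advancing time (a new reading comes with each control period).
- vision.capture(name): name is "scene" or "side" or "wrist"; returns (picture, depth): 384x512x3 uint8, red, green, blue; 384x512 float32, m along the optical axis (not along the pixel's ray), 0 where there is no reading.
- vision.camera_model(name): a dict with "intrinsics" (3x3 intrinsics, pixels), "R" (3x3) and "t" (3): a world point X has camera coordinates R X + t; the wrist camera has in their place "tool_from_camera" (4x4, takes a point from camera to tool coordinates, whose origin is the TCP and whose axes are the flange's). Camera axes: x right, y down, z forward; pixel columns grow to the right and rows downward; lengths in m; the calibration is good to about 2 mm. A picture is of the moment at which its call begins: read the wrist's pose just before it. camera_model takes no time and is no camera call.
- robot.sign_off(): hands the job in; it is judged then, once.
The state is a dict: "clock": time; "joints": joint angles; "qvel": joint speeds; "effort": joint torques, N m; "position": TCP position; "ee_rot": TCP orientation; "contact_force": force on the tool from outside, world axes, zero at the start; "wrist_torque": the same for the moment, N m; "finger_gap": finger opening in m; "gripper_force": force on a finger pad.
Only numpy, scipy, OpenCV 4.12 (cv2) and the standard library are available. Lean on these libraries where they do the work, as an engineer would, in place of code of your own. Each camera call takes 0.05 s, during which the arm holds its last target. There are 200 camera calls.

TASK

Get the chaser's bench ready for the next piece: first push the tool cabinet's door fully shut so that it sits on its catch, and only then stack all the tins that lie on the bench squarely, one upon another, on the tin that stands on top of the cabinet, leaving that bottom tin where it is. Also swap the two silver jars, so that the finished jar with the knob ends upright in the middle of the cork pad and the plain jar upright in the middle of the wooden stand; a jar that gets knocked off its place must be put right again. Leave the other things on the bench alone.

Things in the scene. Friction and masses are not known exactly. Their poses are not given: they have to be found in the camera images.
- cabinet: small grey steel tool cabinet, fixed, 160 deep (its x) x 180 wide (its y) x 115 mm tall; origin at the centre of its underside; its open front is the face at x = -80 mm, towards the robot. Its flat top at 115 mm carries the bottom tin
- door (a joint): hinge angle of the cabinet's door, rad: 0 = shut, on its catch; grows as it opens to the robot. Door 176 wide x 105 tall x 12 mm thick, over the cabinet's front, upright hinge at the right front corner seen from the robot (cabinet x -80, y -88 mm). No handle; stays where left. At 0.13 rad it meets a sprung roller catch that takes 5 to 10 N to push past, else it stays ajar
- door_hinge (a point): on the hinge line, at the door's mid height (58 mm over the bench); the frame turns with the door: y from the hinge towards the free edge, the outer face looks along -x and lies at x = -12 mm, z up
- door_edge (a point): on the door's outer face at its free edge (176 mm from the hinge), mid height; axes as for door_hinge
- tin_base: flat closed silver-grey metal tin, 90 x 56 x 34 mm, with a small paper patch on its lid; origin at the centre of its underside, x along the 90 mm length, y along the 56 mm width, z up. This one already stands on top of the cabinet and is the bottom of the column
- tin_1: flat closed silver-grey metal tin, 90 x 56 x 34 mm, with a small paper patch on its lid; origin at the centre of its underside, x along the 90 mm length, y along the 56 mm width, z up. Lies on the bench at the start, to be stacked; may be absent
- tin_2: flat closed silver-grey metal tin, 90 x 56 x 34 mm, with a small paper patch on its lid; origin at the centre of its underside, x along the 90 mm length, y along the 56 mm width, z up. Lies on the bench at the start, to be stacked; may be absent
- tin_3: flat closed silver-grey metal tin, 90 x 56 x 34 mm, with a small paper patch on its lid; origin at the centre of its underside, x along the 90 mm length, y along the 56 mm width, z up. Lies on the bench at the start, to be stacked; may be absent
- tin_4: flat closed silver-grey metal tin, 90 x 56 x 34 mm, with a small paper patch on its lid; origin at the centre of its underside, x along the 90 mm length, y along the 56 mm width, z up. Lies on the bench at the start, to be stacked; may be absent
- stand: low round stand of dark turned wood, fixed, 132 mm across its flat top, 156 mm across its foot, 30 mm high; origin at the centre of its underside
- stand_top (a point): middle of the stand's flat top, z up
- pad: square cork pad, 140 x 140 x 6 mm, fixed; origin at the centre of its underside
- pad_top (a point): middle of the pad's upper face, z up
- jar_knob: the finished piece: round silver lidded jar, 64 mm across, body 44 mm tall, with a small knob (16 mm across) on the lid rising to 60 mm; one solid piece. At the start on the wooden stand; origin at the centre of its underside, z up
- jar_plain: the next piece: plain straight silver jar with a flat top and no knob, 58 mm across, 60 mm tall; one solid piece. At the start on the cork pad; origin at the centre of its underside, z up
- cup_a: cup full of steel punches, 68 mm across, 80 mm tall with punches up to 130 mm; bystander
- cup_b: another such cup of punches; bystander
- cup_c: another such cup of punches; bystander
- caliper: steel vernier caliper lying flat, 170 mm long (along x), 9 mm thick; bystander
- hammer: hammer lying flat, its handle along x; bystander
- bench_block: square steel block 70 x 70 x 25 mm; bystander
- oil: brown glass bottle, 60 mm across, 130 mm tall; bystander
There are look-alikes about, which are no part of the job. What is shaped like the tin_3 but blue is not meant.

How it is judged:
On the way, in this order (a step that is already met when the one before it is completed fails the run):
1. the cabinet's door is shut and sits on its catch (value of joint door below 0.03 rad), for 0.3 s.
2. every tin from the bench stands in the column on the cabinet (horizontal distance between each of tin_1, tin_2, tin_3, tin_4 and tin_base below 0.012 m and z of each of tin_1, tin_2, tin_3, tin_4 in the frame of tin_base above 0.025 m and angle between the x axis of each of tin_1, tin_2, tin_3, tin_4 and the x axis of tin_base, either way round below 0.14 rad and angle between each of tin_1, tin_2, tin_3, tin_4's own z axis and vertical below 0.08 rad and linear speed of each of tin_1, tin_2, tin_3, tin_4 below 0.02 m/s), for 0.2 s.
At the end, for the whole second after the job is handed in: Door within 0.03 rad of shut; every bench tin level in the column, within 12 mm and 0.14 rad of the bottom tin, which moved under 30 mm; knobbed jar upright within 20 mm of the pad's middle, plain jar likewise on the stand; all at rest (all of step 2 and value of joint door below 0.03 rad and distance of tin_base from where it was at the start of the episode below 0.03 m and angle between each of tin_base, jar_knob, jar_plain's own z axis and vertical below 0.08 rad and horizontal distance between jar_knob and pad_top below 0.02 m and z of jar_knob in the frame of pad_top between -0.006 and 0.006 m and linear speed of each of jar_knob, jar_plain below 0.02 m/s and horizontal distance between jar_plain and stand_top below 0.02 m and z of jar_plain in the frame of stand_top between -0.006 and 0.006 m); the robot touches nothing.
It fails at once if a bystander is pushed more than 40 mm or tipped over (distance of any of cup_a, cup_b, cup_c, caliper, hammer, bench_block, oil from where it was at the start of the episode above 0.04 m or angle between any of cup_a, cup_b, cup_c, caliper, hammer, bench_block, oil's own z axis and vertical above 0.5 rad).
Of tin_1, tin_2, tin_3, tin_4 only 2 to 4 are there at a start; the rules pass over those that are not, and their reading is None.
At some moment in a run one of jar_knob, jar_plain may be knocked a few centimetres aside while the robot is not near it.
It also fails if it takes over 208 s, if anything falls off the work surface, if the arm or the gripper's body presses on something with over 40 N, if the wrist force passes 120 N, or if a joint passes its speed limit or range.

## Working session

There is one attempt and no reset: what is moved stays moved. The work goes in short steps, Python scripts to look and compute and a shell command to move; the robot and the scene stay as the last step left them, time stands still between calls to the robot, and variables do not carry over. Pictures are saved under pics/ and viewed, at most 14 in all, crops included, and the job is handed in when it is done.

```bash
mkdir -p pics
cat > h.py <<'E'
import numpy as np, cv2
from scipy.spatial.transform import Rotation as Ro
from plant import robot, vision
def cap(n,save=None):
    s=robot.get_state(); p,d=vision.capture(n); m=vision.camera_model(n)
    K=np.array(m["intrinsics"]); v,u=np.mgrid[:384,:512]
    c=np.stack([(u-K[0,2])/K[0,0]*d,(v-K[1,2])/K[1,1]*d,d],-1)
    if n=="wrist":
        T=np.array(m["tool_from_camera"]); R=Ro.from_rotvec(s["ee_rot"]).as_matrix()
        w=(c@T[:3,:3].T+T[:3,3])@R.T+np.array(s["position"])
    else:
        w=(c-np.array(m["t"]))@np.array(m["R"])
    w[d==0]=np.nan
    if save: cv2.imwrite("pics/"+save+".png",p[:,:,::-1])
    return p,w
E
python3 - <<'E'
from h import *
for n in("scene","side"):
    p,w=cap(n,n+"0"); np.savez(n+"0",p=p,w=w)
    m=vision.camera_model(n); print(n,-np.array(m["R"]).T@m["t"])
print(robot.get_state())
a=cv2.imread("pics/scene0.png");b=cv2.imread("pics/side0.png")
E
```

```text
scene [ 1.08235394 -0.88298389  1.17582705]
side [-0.01976175 -0.97204942  0.87669559]
{'clock': 0.1, 'joints': array([-1.42171394,  0.60004854, -0.00249125,  1.60000737,  0.00179358,
        0.94292706, -0.07981634]), 'qvel': array([ 0.00062025, -0.00250003, -0.00019419, -0.00108859, -0.00033269,
       -0.00034217,  0.00149903]), 'effort': array([ 4.34482499e-03, -7.66554451e+01,  1.50180638e+00, -2.52940518e+01,
       -5.23096242e-02,  1.35721714e-02,  5.25133771e-05]), 'position': array([0.16225385, 0.70617835, 0.2178598 ]), 'ee_rot': array([-3.53912288e-01, -3.12159080e+00,  2.18155516e-03]), 'contact_force': array([ 0.51280444,  0.37713893, -0.36912807]), 'wrist_torque': array([-0.0061386 , -0.03729635,  0.02774312]), 'gripper_force': 0.0, 'finger_gap': 0.09277130897984091}
```

View pics/scene0.png

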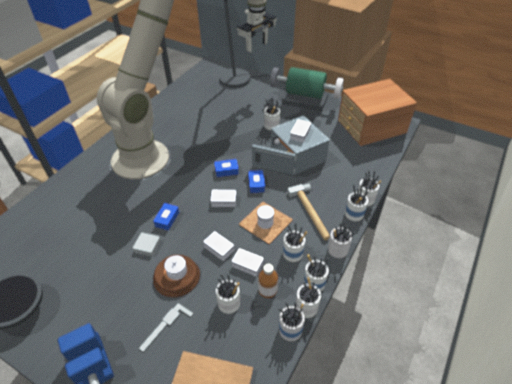

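View pics/side0.png

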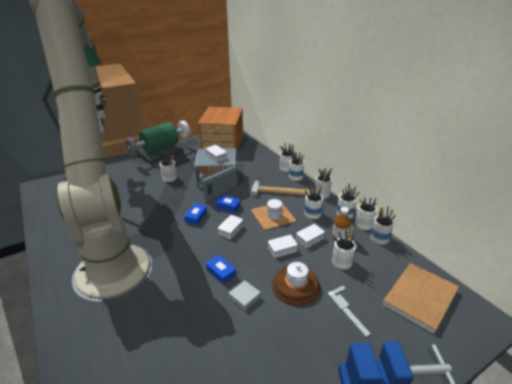

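Run:
```python
import numpy as np,cv2
# top-down composite, 2 mm/px, x up->rows, and heights
res=.002;x0,x1,y0,y1=0.2,1.15,-.8,.8
H=int((x1-x0)/res);W=int((y1-y0)/res)
zb=np.full((H,W),-1.);im=np.zeros((H,W,3),np.uint8)
for n in("scene0","side0"):
    f=np.load(n+".npz");w=f["w"].reshape(-1,3);p=f["p"].reshape(-1,3)
    ok=np.isfinite(w[:,0])&(w[:,2]<.3)
    w=w[ok];p=p[ok]
    r=((x1-w[:,0])/res).astype(int);c=((y1-w[:,1])/res).astype(int)
    k=(r>=0)&(r<H)&(c>=0)&(c<W);o=np.argsort(w[k,2])
    for i,j,z,q in zip(r[k][o],c[k][o],w[k,2][o],p[k][o]):
        for a in(0,1):
            for b in(0,1):
                if i+a<H and j+b<W and z>zb[i+a,j+b]: zb[i+a,j+b]=z;im[i+a,j+b]=q
cv2.imwrite("pics/top0.png",im[:,:,::-1])
```

```text
(no output)
```

View pics/top0.png

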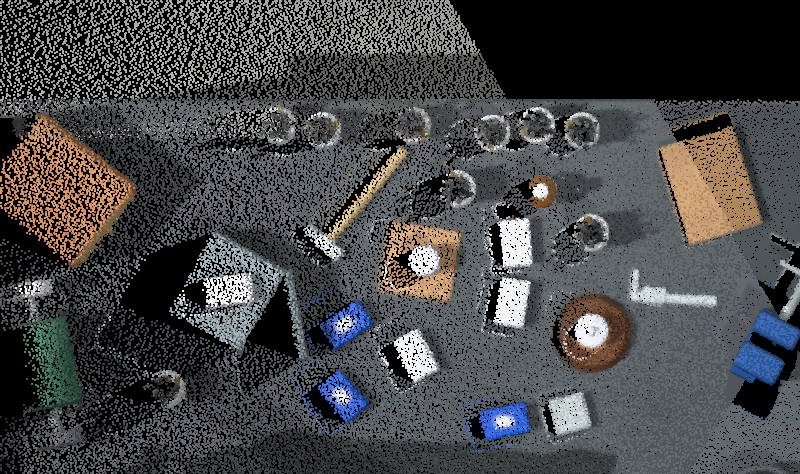

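The scene shows three white/silver tins lying on the bench: scene px (222,198), (218,245) and (248,262). There is one on the cabinet at (300,129). The blue boxes (226,167), (257,180) and (166,215) are look-alikes, and the grey square at (147,243) is the bench block. The knob jar is on the stand at (176,267), the plain jar on the pad at (265,217), and the door is ajar. Next I measure these and crop the tins to confirm.

```bash
cat > m.py <<'E'
from h import *
def rect(P):
    (c,(a,b),t)=cv2.minAreaRect((P[:,:2]*1000).astype(np.float32))
    if a<b: a,b,t=b,a,t+90
    return np.round(c,1),round(a,1),round(b,1),round((t+90)%180-90,1)
def sel(w,xy,r,z0,z1):
    k=np.isfinite(w[...,0])&(np.hypot(w[...,0]-xy[0],w[...,1]-xy[1])<r)&(w[...,2]>z0)&(w[...,2]<z1)
    return w[k]
E
python3 - <<'E'
from m import *
X=lambda c,r:(1.15-r*.002,.8-c*.002)
for n in("scene0","side0"):
    f=np.load(n+".npz");w=f["w"]
    print(n)
    for nm,(c,r),rad,z0,z1 in[("A",(411,355),.056,.026,.042),("B",(509,303),.06,.026,.042),("C",(511,242),.06,.026,.042),("base",(227,290),.06,.140,.158),("pad",(421,262),.105,.004,.012),("stand",(593,332),.09,.024,.036),("plain",(424,262),.04,.052,.068),("knob",(592,332),.034,.038,.05),("knobtop",(592,332),.034,.053,.066),("cabtop",(232,295),.14,.110,.120),("block",(568,413),.06,.02,.03)]:
        P=sel(w,X(c,r),rad,z0,z1)
        if len(P)>5: print(nm,len(P),rect(P),"med",np.round(np.median(P,0)*1000,1), "circ",np.round(cv2.minEnclosingCircle((P[:,:2]*1000).astype(np.float32))[0],1))
    # door top edge strip
    P=sel(w,X(296,312),.12,.095,.112);k=P[:,1]<.235
    print("door",rect(P[k]) if k.sum()>5 else 0, np.round(P[k][[P[k][:,0].argmin(),P[k][:,0].argmax()]],3), rect(sel(w,X(300,330),.08,.101,.1095)))
f=np.load("scene0.npz")["p"][140:300,120:320,::-1]
cv2.imwrite("pics/crop0.png",cv2.resize(f,None,fx=4,fy=3.75,interpolation=2)[:600,:800])
E
```

```text
scene0
A 285 (array([440.1, -29.5]), 89.8, 64.6, 30.8) med [440.7 -31.9  31.8] circ [440.7 -31.5]
B 378 (array([ 545.9, -223.1]), 92.5, 59.3, -9.9) med [ 547.6 -224.4   31.8] circ [ 547.  -222.3]
C 416 (array([ 666. , -231.7]), 91.7, 59.6, 5.0) med [ 667.1 -233.1   32. ] circ [ 666.2 -230.8]
base 221 (array([571.6, 340.2]), 99.7, 57.0, -82.2) med [572.6 339.2 146.1] circ [567.2 340.5]
pad 428 (array([632.3, -39.7]), 178.1, 143.8, 81.9) med [651.2 -62.3   5.8] circ [633.5 -44.6]
stand 786 (array([ 487.8, -385.5]), 135.3, 134.7, 38.7) med [ 502.1 -404.3   28.2] circ [ 487.8 -385.4]
plain 184 (array([630.1, -47.5]), 57.7, 56.5, -44.3) med [631.7 -49.9  63.6] circ [629.7 -46.6]
knob 24 (array([ 499.8, -402.1]), 54.3, 17.5, 29.2) med [ 503.1 -407.4   43.8] circ [ 495.5 -394.5]
knobtop 35 (array([ 502.2, -400.6]), 54.6, 18.4, 35.1) med [ 507.4 -406.2   58.8] circ [ 496.9 -393. ]
cabtop 723 (array([552.5, 317.5]), 229.4, 188.3, 59.5) med [589.4 329.1 112.8] circ [556.1 332.1]
block 294 (array([ 324.4, -338.7]), 72.4, 71.6, -74.8) med [ 326.3 -339.3   23.2] circ [ 323.6 -338.1]
door (array([
[... 641 characters left out ...]
3.9, 128.6, -41.5) med [ 463.5 -407.1   27.7] circ [ 481.1 -386. ]
plain 130 (array([629.4, -46.7]), 60.1, 55.8, 33.8) med [624.2 -52.1  62.2] circ [628.8 -48.4]
knob 54 (array([ 478.2, -396.8]), 62.3, 29.8, -32.2) med [ 469.3 -405.2   43. ] circ [ 484.5 -386.7]
knobtop 62 (array([ 475.7, -397.1]), 61.7, 25.2, -35.9) med [ 468.6 -404.3   58.4] circ [ 483.1 -387. ]
cabtop 369 (array([551.5, 322.7]), 215.0, 178.4, 58.8) med [542.1 324.3 111.8] circ [557.  330.8]
block 407 (array([ 321.6, -338. ]), 71.1, 71.0, 13.7) med [ 320.4 -339.8   22.8] circ [ 322.1 -336.6]
door (array([516.2, 210.8]), 175.7, 17.9, 11.0) [[0.43  0.194 0.107]
 [0.603 0.226 0.105]] (array([498.6, 207.3]), 139.9, 17.9, 11.0)
```

View pics/crop0.png

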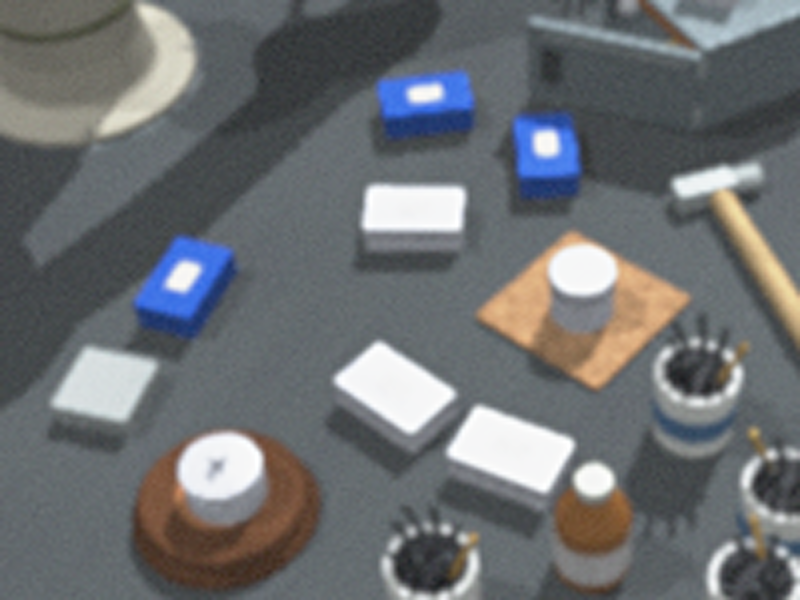

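The crop confirms three silver tins at crop px (414,218), (395,395) and (510,455). The blue boxes are decoys, and the knob jar is on the stand at (220,480). I'll do the door first, turning the tool so its y axis lies along the shut door.

```bash
cat > go.py <<'E'
import sys,numpy as np
from h import robot,Ro
# usage: go.py x y z yaw(deg of tool y) : what remains, in tool units
s=robot.get_state();R=Ro.from_rotvec(s["ee_rot"]).as_matrix()
p=np.array(s["position"]);yaw=np.degrees(np.arctan2(R[1,1],R[0,1]))
print("t %.1f pos"%s["clock"],np.round(p,4),"yaw %.1f tilt %.2f gap %.4f gf %.1f F"%(yaw,np.degrees(np.arccos(-R[2,2])),s["finger_gap"],s["gripper_force"]),np.round(s["contact_force"],1),"q",np.round(s["joints"],2))
a=[float(v) for v in sys.argv[1:]]
if a:
    ty=a[3] if len(a)>3 else yaw
    d=(ty-yaw+90)%180-90
    c,sn=np.cos(np.radians(yaw+d)),np.sin(np.radians(yaw+d))
    D=np.array(a[:3])-p
    print("rz units %.2f"%(-d/4),"| shift (after turn) x %.2f y %.2f z %.2f"%((D[0]*sn-D[1]*c)/-.025*-1*1 if 0 else (D[0]*sn-D[1]*c)/.025,(D[0]*c+D[1]*sn)/.025,-D[2]/.025))
E
python3 -m crank '[[0,0,0,0,0,-1,0],[0,0,0,0,0,-1,0],[0,0,0,0,0,-1,0],[0,0,0,0,0,-1,0],[0,0,0,0,0,-1,0],[0,0,0,0,0,-1,0],[0,0,0,0,0,-1,0],[0,0,0,0,0,-1,0],[0,0,0,0,0,-1,0]]'
python3 -m crank '[[0,0,0,0,0,-1,0],[0,0,0,0,0,-1,0],[0,0,0,0,0,-1,0],[0,0,0,0,0,-1,0],[0,0,0,0,0,-1,0],[0,0,0,0,0,-1,0],[0,0,0,0,0,-1,0],[0,0,0,0,0,-1,0],[0,0,0,0,0,0,0]]'
python3 go.py .47 .13 .218 148
```

```text
clock: 1.23
position: [0.1623, 0.7063, 0.2181]
ee_rot: [0.631, -3.077, 0.001]
contact_force: [-0.5, 0.4, -0.0]
finger_gap: 0.0078
gripper_force: 0.0
clock: 2.35
position: [0.1624, 0.7063, 0.2181]
ee_rot: [1.451, -2.786, 0.001]
contact_force: [-0.3, 0.1, 0.3]
finger_gap: 0.0003
gripper_force: 0.0
t 2.4 pos [0.1624 0.7063 0.2181] yaw 145.0 tilt 0.04 gap 0.0003 gf 0.0 F [-0.3  0.1  0.3] q [-1.22  0.62 -0.33  1.59  0.23  0.98  0.91]
rz units -0.74 | shift (after turn) x -13.03 y -22.65 z 0.00
```

```bash
sed -i 's|(D\[0\]\*sn-D\[1\]\*c)/-.025\*-1\*1 if 0 else (D\[0\]\*sn-D\[1\]\*c)/.025|(D[1]*c-D[0]*sn)/.025|' go.py
python3 -m crank '[[0,0,0,0,0,-0.75,0],[0.57,-1,0,0,0,0,0],[0.57,-1,0,0,0,0,0],[0.57,-1,0,0,0,0,0],[0.57,-1,0,0,0,0,0],[0.57,-1,0,0,0,0,0],[0.57,-1,0,0,0,0,0],[0.57,-1,0,0,0,0,0]]'
python3 go.py .47 .13 .218 148
```

```text
clock: 3.35
position: [0.2585, 0.5284, 0.2185]
ee_rot: [1.522, -2.748, 0.0]
contact_force: [0.4, -0.7, -0.2]
finger_gap: 0.0005
gripper_force: 0.0
t 3.4 pos [0.2585 0.5284 0.2185] yaw 148.0 tilt 0.01 gap 0.0005 gf 0.0 F [ 0.4 -0.7 -0.2] q [-0.96  0.46 -0.36  1.9   0.22  0.82  1.15]
rz units -0.01 | shift (after turn) x 9.03 y -15.62 z 0.02
```

```bash
python3 -m crank '[[0.57,-1,0,0,0,0,0],[0.57,-1,0,0,0,0,0],[0.57,-1,0,0,0,0,0],[0.57,-1,0,0,0,0,0],[0.57,-1,0,0,0,0,0],[0.57,-1,0,0,0,0,0],[0.57,-1,0,0,0,0,0],[0.57,-1,0,0,0,0,0]]'
python3 -m crank '[[0.57,-1,0,0,0,0,0],[0.57,-1,0,0,0,0,0],[0.57,-1,0,0,0,0,0],[0.57,-1,0,0,0,0,0],[0.57,-1,0,0,0,0,0],[0.57,-1,0,0,0,0,0],[0.57,-1,0,0,0,0,0],[0,0,0,0,0,0,0]]'
python3 go.py .47 .13 .08 148
python3 - <<'E'
from m import *
p,w=cap("wrist","w1")
P=sel(w,(.51,.21),.15,.095,.112); print(rect(P),len(P))
P=sel(w,(.55,.3),.25,.108,.125); print("cab",rect(P),len(P))
P=sel(w,(.57,.34),.08,.140,.158); print("base",rect(P),len(P))
E
```

```text
clock: 4.35
position: [0.3679, 0.326, 0.2187]
ee_rot: [-1.522, 2.748, 0.0]
contact_force: [0.8, 0.1, 0.9]
finger_gap: 0.001
gripper_force: 0.0
clock: 5.35
position: [0.464, 0.1477, 0.2185]
ee_rot: [1.517, -2.751, 0.001]
contact_force: [-0.5, 0.2, -0.4]
finger_gap: 0.0004
gripper_force: 0.0
t 5.3 pos [0.464  0.1477 0.2185] yaw 147.8 tilt 0.03 gap 0.0004 gf 0.0 F [-0.5  0.2 -0.4] q [-0.18  0.33 -0.32  2.12  0.16  0.71  1.98]
rz units -0.06 | shift (after turn) x 0.47 y -0.58 z 5.54
(array([452.1, 200.5]), 38.9, 13.3, 10.3) 457
cab (array([472.8, 347.9]), 285.0, 158.1, -74.4) 759
base (array([0., 0.]), 0.0, 0.0, 0.0) 0
```

View pics/w1.png

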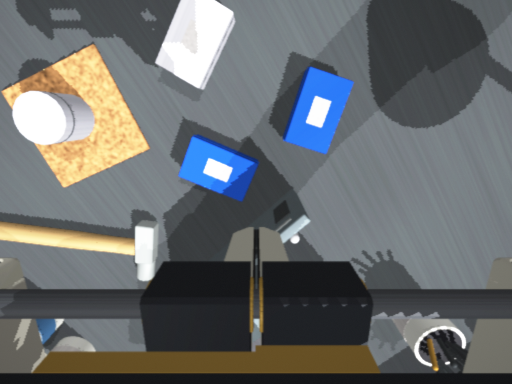

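```bash
python3 -m crank '[[0,0,1,0,0,0,0],[0,0,1,0,0,0,0],[0,0,1,0,0,0,0],[0,0,1,0,0,0,0],[0,0,1,0,0,0,0],[0,0,0.5,0,0,0,0],[0,0,0,0,0,0,0]]'
python3 -m crank '[[-0.3,0.18,0,0,0,0,0],[-0.3,0.18,0,0,0,0,0],[-0.3,0.18,0,0,0,0,0],[-0.3,0.18,0,0,0,0,0],[-0.3,0.18,0,0,0,0,0],[-0.3,0.18,0,0,0,0,0],[-0.3,0.18,0,0,0,0,0],[-0.3,0.18,0,0,0,0,0]]'
python3 -m crank '[[-0.3,0.18,0,0,0,0,0],[-0.3,0.18,0,0,0,0,0],[-0.3,0.18,0,0,0,0,0],[-0.3,0.18,0,0,0,0,0]]'
python3 go.py .468 .292 .08 148
```

```text
clock: 6.28
position: [0.4627, 0.1503, 0.0807]
ee_rot: [1.525, -2.745, -0.0]
contact_force: [0.1, 0.8, -0.4]
finger_gap: 0.0005
gripper_force: 0.0
clock: 7.28
position: [0.4644, 0.2201, 0.0811]
ee_rot: [1.525, -2.747, 0.0]
contact_force: [-0.6, -0.1, -0.4]
finger_gap: 0.0007
gripper_force: 0.3
clock: 7.78
position: [0.4651, 0.2551, 0.0812]
ee_rot: [-1.524, 2.747, -0.0]
contact_force: [0.6, -1.3, 0.1]
finger_gap: 0.0005
gripper_force: 0.2
t 7.8 pos [0.4651 0.2551 0.0812] yaw 148.1 tilt 0.01 gap 0.0005 gf 0.2 F [ 0.6 -1.3  0.1] q [-0.47  0.58 -0.2   2.15  0.26  0.43  1.71]
rz units 0.01 | shift (after turn) x -1.31 y 0.68 z 0.05
```

```bash
python3 -m crank '[[-0.3,0.15,0,0,0,0,0],[-0.3,0.15,0,0,0,0,0],[-0.2,0.1,0,0,0,0,0]]'
python3 -m crank '[[-0.2,0,0,0,0,0,0]]'
python3 -m crank '[[-0.2,0,0,0,0,0,0]]'
python3 -m crank '[[-0.2,0,0,0,0,0,0],[0,0,0,0,0,0,0]]'
python3 go.py .468 .292 .08 148
```

```text
clock: 8.15
position: [0.4672, 0.2745, 0.0809]
ee_rot: [1.521, -2.746, 0.005]
contact_force: [2.3, -5.8, -0.9]
finger_gap: 0.0004
gripper_force: 2.3
clock: 8.28
position: [0.4694, 0.2802, 0.0809]
ee_rot: [1.523, -2.746, 0.002]
contact_force: [-1.5, -1.4, -0.2]
finger_gap: 0.0003
gripper_force: 1.0
clock: 8.4
position: [0.4723, 0.2858, 0.081]
ee_rot: [1.525, -2.746, -0.0]
contact_force: [-0.3, -0.1, -1.3]
finger_gap: 0.0002
gripper_force: 1.7
clock: 8.65
position: [0.4722, 0.2859, 0.0808]
ee_rot: [1.52, -2.74, 0.005]
contact_force: [-7.8, -12.3, 9.8]
finger_gap: 0.0002
gripper_force: 7.2
t 8.7 pos [0.4722 0.2859 0.0808] yaw 148.0 tilt 0.51 gap 0.0002 gf 7.2 F [ -7.8 -12.3   9.8] q [-0.51  0.6  -0.2   2.09  0.25  0.48  1.68]
rz units 0.01 | shift (after turn) x -0.12 y 0.27 z 0.03
```

```bash
python3 -m crank '[[-0.15,0,0,0,0,0,0],[0,0,0,0,0,0,0],[0,0,0,0,0,0,0],[0,0,0,0,0,0,0]]'
python3 -m crank '[[0.5,0,0,0,0,0,0],[1,0,0,0,0,0,0],[1,0,-1,0,0,0,0.5],[0,0,-1,0,0,0,1],[0,0,-1,0,0,0,1],[0,0,-1,0,0,0,1],[0,0,-1,0,0,0,1]]'
python3 go.py .44 -.029 .205 120
python3 - <<'E'
from m import *
X=lambda c,r:(1.15-r*.002,.8-c*.002)
for n in("scene","side"):
    p,w=cap(n,n+"1");np.savez(n+"1",p=p,w=w)
    for nm,(c,r),rad,z0,z1 in[("base",(227,290),.06,.140,.158),("doorside",(240,350),.1,.09,.108),("plain",(424,262),.08,.052,.068),("knobtop",(592,332),.07,.053,.066)]:
        P=sel(w,X(c,r),rad,z0,z1)
        if len(P)>5: print(nm,len(P),rect(P))
E
```

```text
clock: 9.15
position: [0.4722, 0.286, 0.0806]
ee_rot: [1.516, -2.736, 0.009]
contact_force: [-13.5, -19.1, 17.8]
finger_gap: 0.0005
gripper_force: 11.9
clock: 10.02
position: [0.4444, 0.2406, 0.2073]
ee_rot: [-1.524, 2.745, 0.001]
contact_force: [0.6, -0.8, 0.3]
finger_gap: 0.0462
gripper_force: 0.0
t 10.0 pos [0.4444 0.2406 0.2073] yaw 148.1 tilt 0.12 gap 0.0462 gf 0.0 F [ 0.6 -0.8  0.3] q [-0.39  0.37 -0.29  2.1   0.16  0.7   1.8 ]
rz units 7.02 | shift (after turn) x 5.55 y -9.25 z 0.09
base 215 (array([570.4, 344.2]), 95.0, 57.5, -83.1)
doorside 69 (array([482.9, 320.2]), 145.1, 70.5, -68.7)
plain 182 (array([629.7, -46.3]), 57.9, 56.4, -55.2)
knobtop 44 (array([ 495.6, -391.1]), 58.5, 45.0, 12.6)
base 120 (array([568.4, 341.1]), 99.1, 58.8, -81.1)
doorside 106 (array([487.6, 314.7]), 126.9, 83.1, -79.2)
plain 128 (array([626.8, -47. ]), 55.5, 54.6, 76.2)
knobtop 66 (array([ 476.6, -397.2]), 62.3, 28.1, -34.3)
```

```bash
python3 -m crank '[[0,0,0,0,0,1,1],[0,0,0,0,0,1,1],[0,0,0,0,0,1,1],[0,0,0,0,0,1,1],[0,0,0,0,0,1,1],[0,0,0,0,0,1,1],[0,0,0,0,0,1,1]]'
python3 -m crank '[[0.08,-1,0,0,0,0,1],[0.08,-1,0,0,0,0,1],[0.08,-1,0,0,0,0,1],[0.08,-1,0,0,0,0,1],[0.08,-1,0,0,0,0,1],[0.08,-1,0,0,0,0,1],[0.08,-1,0,0,0,0,1],[0.08,-1,0,0,0,0,1],[0.08,-1,0,0,0,0,1],[0,-0.25,0,0,0,0,1]]'
python3 -m crank '[[0,0,0,0,0,0,1]]'
cat > tins.py <<'E'
from m import *
import sys
def wtins(name="w",zs=(.026,.042),bright=150):
    p,w=cap("wrist",name)
    hs=cv2.cvtColor(p,cv2.COLOR_RGB2HSV)
    k=(np.isfinite(w[...,0])&(w[...,2]>zs[0])&(w[...,2]<zs[1])&(hs[...,1]<60)&(hs[...,2]>bright)).astype(np.uint8)
    n,l,st,c=cv2.connectedComponentsWithStats(k)
    for i in range(1,n):
        if st[i,4]>600: print(rect(w[l==i]),"med z",round(float(np.median(w[l==i][:,2])),4),st[i])
if __name__=="__main__": wtins(sys.argv[1],*([(float(sys.argv[2]),float(sys.argv[3]))] if len(sys.argv)>2 else []))
E
python3 tins.py wA; python3 go.py .44 -.029 .006 120
```

```text
clock: 11.0
position: [0.4441, 0.2402, 0.2055]
ee_rot: [-0.812, 3.035, 0.001]
contact_force: [-0.8, -0.0, 0.8]
finger_gap: 0.0929
gripper_force: 0.0
clock: 12.25
position: [0.5448, 0.0294, 0.2054]
ee_rot: [-0.812, 3.035, -0.0]
contact_force: [0.0, 0.4, -0.0]
finger_gap: 0.093
gripper_force: 0.0
clock: 12.38
position: [0.5442, 0.031, 0.2057]
ee_rot: [0.815, -3.034, -0.001]
contact_force: [0.1, 0.0, 1.2]
finger_gap: 0.0929
gripper_force: 0.0
(array([ 545.1, -219.9]), 89.2, 56.7, -10.0) med z 0.0347 [  23   19   85   99 4373]
(array([439.4, -26.8]), 89.9, 54.9, 28.7) med z 0.0347 [ 234   30   51   87 4212]
(array([ 664.7, -227.7]), 90.3, 56.4, 5.1) med z 0.0347 [   0  116   60   83 3447]
t 12.4 pos [0.544  0.0315 0.2058] yaw 120.1 tilt 0.03 gap 0.0931 gf 0.0 F [-0.2 -0.6 -0. ] q [-0.07  0.4  -0.13  2.02  0.08  0.72  1.85]
rz units 0.03 | shift (after turn) x 4.81 y -0.02 z 7.99
```

```bash
python3 -m crank '[[0.96,0,0,0,0,0.3,1],[0.96,0,0,0,0,0,1],[0.96,0,0,0,0,0,1],[0.96,0,0,0,0,0,1],[0.96,0.07,0,0,0,0,1],[0,0,1,0,0,0,1],[0,0,1,0,0,0,1],[0,0,1,0,0,0,1],[0,0,1,0,0,0,1]]'
python3 -m crank '[[0,0,1,0,0,0,1],[0,0,1,0,0,0,1],[0,0,0.6,0,0,0,1],[0,0,0.6,0,0,0,1],[0,0,0.4,0,0,0,1],[0,0,0.35,0,0,0,1],[0,0,0,0,0,0,1]]'
python3 go.py .4394 -.0268 .006 118.8
```

```text
clock: 13.55
position: [0.4386, -0.025, 0.1056]
ee_rot: [-0.786, 3.041, 0.001]
contact_force: [-0.0, 0.6, 0.0]
finger_gap: 0.0932
gripper_force: 0.0
clock: 14.42
position: [0.4377, -0.0255, 0.0114]
ee_rot: [0.785, -3.037, -0.003]
contact_force: [-0.7, -0.1, 0.2]
finger_gap: 0.0929
gripper_force: 0.0
t 14.4 pos [ 0.4377 -0.0255  0.0114] yaw 119.0 tilt 0.31 gap 0.0929 gf 0.0 F [-0.7 -0.1  0.2] q [ 0.    0.67 -0.11  2.39  0.6   0.11  1.4 ]
rz units 0.05 | shift (after turn) x -0.04 y -0.08 z 0.22
```

```bash
python3 -m crank '[[0,0,0,0,0,0,0],[0,0,0,0,0,0,0],[0,0,0,0,0,0,0],[0,0,0,0,0,0,0],[0,0,0,0,0,0,0],[0,0,0,0,0,0,0]]'
python3 go.py .57 .342 .3 8;  python3 -m crank '[[0,0,-0.4,0,0,0,0],[0,0,-0.6,0,0,0,0],[0,0,-1,0,0,0,0],[0,0,-1,0,0,0,0]]'
python3 go.py .57 .342 .3 8
```

```text
clock: 15.18
position: [0.4379, -0.0266, 0.0117]
ee_rot: [0.782, -3.038, -0.001]
contact_force: [-0.3, 0.3, 3.5]
finger_gap: 0.0558
gripper_force: 30.0
t 15.2 pos [ 0.4379 -0.0266  0.0117] yaw 118.9 tilt 0.27 gap 0.0558 gf 30.0 F [-0.3  0.3  3.5] q [ 0.    0.67 -0.1   2.39  0.6   0.12  1.4 ]
rz units -17.28 | shift (after turn) x -13.87 y -7.29 z -11.53
clock: 15.68
position: [0.4377, -0.0267, 0.0877]
ee_rot: [0.782, -3.037, -0.001]
contact_force: [1.0, -0.6, -2.3]
finger_gap: 0.0561
gripper_force: 30.0
t 15.7 pos [ 0.4377 -0.0267  0.0877] yaw 118.9 tilt 0.34 gap 0.0561 gf 30.0 F [ 1.  -0.6 -2.3] q [ 0.18  0.52 -0.34  2.34  0.49  0.36  1.49]
rz units -17.28 | shift (after turn) x -13.87 y -7.29 z -8.49
```

```bash
python3 -m crank '[[0,0,-0.9,0,0,1,0],[0,0,-0.9,0,0,1,0],[0,0,-0.9,0,0,1,0],[0,0,-0.9,0,0,1,0],[0,0,-0.9,0,0,1,0],[0,0,-0.9,0,0,1,0],[0,0,-0.9,0,0,1,0],[0,0,-0.9,0,0,1,0],[0,0,-0.9,0,0,1,0],[0,0,-0.4,0,0,1,0]]'
python3 -m crank '[[0,0,0,0,0,1,0],[0,0,0,0,0,1,0],[0,0,0,0,0,1,0],[0,0,0,0,0,1,0],[0,0,0,0,0,1,0],[0,0,0,0,0,1,0],[0,0,0,0,0,1,0],[0,0,0,0,0,1,0],[0,0,0,0,0,1,0],[0,0,0,0,0,1,0]]'
python3 -m crank '[[0,0,0,0,0,1,0],[0,0,0,0,0,1,0],[0,0,0,0,0,1,0],[0,0,0,0,0,1,0],[0,0,0,0,0,1,0],[0,0,0,0,0,1,0],[0,0,0,0,0,1,0],[0,0,0,0,0,0.7,0],[0,0,0,0,0,0,0]]'
python3 -m crank '[[0.9,0.66,0,0,0,0,0],[0.9,0.66,0,0,0,0,0],[0.9,0.66,0,0,0,0,0],[0.9,0.66,0,0,0,0,0],[0.9,0.66,0,0,0,0,0],[0.9,0.66,0,0,0,0,0],[0.9,0.66,0,0,0,0,0],[0.9,0.66,0,0,0,0,0],[0.9,0.66,0,0,0,0,0],[0.9,0.66,0,0,0,0,0]]'
python3 -m crank '[[0,0,0,0,0,0,0]]'
python3 go.py .57 .342 .3 8
python3 tins.py wbase .14 .158; python3 go.py
```

```text
clock: 16.92
position: [0.4386, -0.0263, 0.3006]
ee_rot: [-0.308, -3.122, 0.002]
contact_force: [1.1, -0.1, -1.6]
finger_gap: 0.0561
gripper_force: 30.0
clock: 18.18
position: [0.4381, -0.0263, 0.2993]
ee_rot: [-1.356, -2.828, 0.005]
contact_force: [0.2, 0.5, -2.1]
finger_gap: 0.0557
gripper_force: 30.0
clock: 19.3
position: [0.4384, -0.0263, 0.2993]
ee_rot: [-2.056, -2.37, 0.007]
contact_force: [0.4, -0.0, -2.5]
finger_gap: 0.0557
gripper_force: 30.0
clock: 20.55
position: [0.5708, 0.2201, 0.2983]
ee_rot: [-2.055, -2.371, 0.007]
contact_force: [-0.1, -0.2, -1.3]
finger_gap: 0.0556
gripper_force: 30.0
clock: 20.68
position: [0.5708, 0.2215, 0.2979]
ee_rot: [-2.052, -2.373, 0.006]
contact_force: [-0.9, 0.6, -1.7]
finger_gap: 0.0554
gripper_force: 30.0
t 20.7 pos [0.5708 0.2215 0.2979] yaw 8.3 tilt 0.35 gap 0.0554 gf 30.0 F [-0.9  0.6 -1.7] q [-0.27  0.4  -0.27  1.76  0.12  1.   -0.44]
rz units 0.07 | shift (after turn) x 4.78 y 0.64 z -0.08
(array([569.9, 347.7]), 90.0, 55.4, -82.3) med z 0.1496 [ 246   20   56   94 4961]
t 20.7 pos [0.5705 0.22   0.2979] yaw 8.2 tilt 0.37 gap 0.0557 gf 30.0 F [-0.3 -1.2 -1.2] q [-0.27  0.4  -0.27  1.76  0.12  1.   -0.44]
```

```bash
python3 -m crank '[[0.84,0.1,0,0,0,0.12,0],[0.84,0.1,0,0,0,0,0],[0.84,0.1,0,0,0,0,0],[0.84,0.1,0,0,0,0,0],[0.84,0.1,0,0,0,0,0],[0.84,0.1,0,0,0,0,0],[0,0,1,0,0,0,0],[0,0,1,0,0,0,0],[0,0,1,0,0,0,0],[0,0,1,0,0,0,0]]'
python3 -m crank '[[0,0,0.5,0,0,0,0],[0,0,0.5,0,0,0,0],[0,0,0.1,0,0,0,0],[0,0,0,0,0,0,0]]'
python3 go.py .5697 .3485 .1615 7.7
```

```text
clock: 21.98
position: [0.5686, 0.3472, 0.1973]
ee_rot: [-2.067, -2.362, 0.006]
contact_force: [0.3, 0.7, -2.8]
finger_gap: 0.0558
gripper_force: 30.0
clock: 22.48
position: [0.5686, 0.3466, 0.1711]
ee_rot: [-2.067, -2.361, 0.005]
contact_force: [0.5, -0.6, -2.2]
finger_gap: 0.0561
gripper_force: 30.0
t 22.5 pos [0.5686 0.3466 0.1711] yaw 7.6 tilt 0.26 gap 0.0561 gf 30.0 F [ 0.5 -0.6 -2.2] q [-0.47  0.59 -0.25  1.77  0.19  0.81 -0.68]
rz units -0.03 | shift (after turn) x 0.07 y 0.05 z 0.38
```

```bash
python3 -m crank '[[0.05,0.05,0.1,0,0,0,0],[0,0,0.1,0,0,0,0],[0,0,0.1,0,0,0,0],[0,0,0.05,0,0,0,0],[0,0,0,0,0,0,0]]'
python3 -m crank '[[0,0,0.05,0,0,0,0],[0,0,0,0,0,0,0]]'
python3 go.py .5697 .3485 .1615 7.7
```

```text
clock: 23.1
position: [0.5693, 0.3477, 0.1618]
ee_rot: [-2.067, -2.361, 0.006]
contact_force: [-0.1, 0.0, -2.4]
finger_gap: 0.0562
gripper_force: 30.0
clock: 23.35
position: [0.5696, 0.3477, 0.1611]
ee_rot: [-2.067, -2.361, 0.005]
contact_force: [-0.9, -0.8, 1.5]
finger_gap: 0.0558
gripper_force: 30.0
t 23.4 pos [0.5696 0.3477 0.1611] yaw 7.6 tilt 0.26 gap 0.0558 gf 30.0 F [-0.9 -0.8  1.5] q [-0.47  0.6  -0.25  1.78  0.19  0.79 -0.68]
rz units -0.03 | shift (after turn) x 0.03 y 0.01 z -0.02
```

```bash
python3 -m crank '[[0,0,0,0,0,0,0.7],[0,0,0,0,0,0,1],[0,0,0,0,0,0,1],[0,0,-0.5,0,0,0,1],[0,0,-1,0,0,0,1],[0,0,-1,0,0,0,1],[0,0,-1,0,0,0,1],[-1,0,-1,0,0,0,1],[-1,0,-1,0,0,0,1]]'
python3 -m crank '[[-1,0,0,0,0,0,1],[-1,0,0,0,0,0,1],[-1,0,0,0,0,0,1],[0,0,0,0,0,0,1]]'
python3 tins.py ws1 .175 .195; python3 go.py .545 -.12 .2 80
python3 tins.py ws1b .14 .16
```

```text
clock: 24.48
position: [0.5766, 0.298, 0.2999]
ee_rot: [-2.066, -2.362, 0.005]
contact_force: [-0.3, -0.5, -0.0]
finger_gap: 0.0935
gripper_force: 0.0
clock: 24.98
position: [0.5869, 0.2212, 0.2976]
ee_rot: [-2.072, -2.358, 0.008]
contact_force: [-0.6, 0.2, 0.4]
finger_gap: 0.0931
gripper_force: 0.0
(array([570. , 348.2]), 89.3, 56.0, -82.5) med z 0.1836 [ 224    3   63  107 6446]
t 25.0 pos [0.5865 0.223  0.2977] yaw 7.5 tilt 0.33 gap 0.0928 gf 0.0 F [-0.1  0.6 -0.4] q [-0.27  0.42 -0.27  1.73  0.13  1.02 -0.45]
rz units -18.12 | shift (after turn) x -0.75 y -13.80 z 3.91
```

```bash
python3 -m crank '[[0,0,0,0,0,-1,1],[0,0,0,0,0,-1,1],[0,0,0,0,0,-1,1],[0,0,0,0,0,-1,1],[0,0,0,0,0,-1,1],[0,0,0,0,0,-1,1],[0,0,0,0,0,-1,1],[0,0,0,0,0,-1,1],[0,0,0,0,0,-1,1]]'
python3 -m crank '[[0,0,0,0,0,-1,1],[0,0,0,0,0,-1,1],[0,0,0,0,0,-1,1],[0,0,0,0,0,-1,1],[0,0,0,0,0,-1,1],[0,0,0,0,0,-1,1],[0,0,0,0,0,-1,1],[0,0,0,0,0,-1,1],[0,0,0,0,0,-1,1],[0,0,0,0,0,-0.12,1]]'
python3 -m crank '[[-0.08,-1,0,0,0,0,1],[-0.08,-1,0,0,0,0,1],[-0.08,-1,0,0,0,0,1],[-0.08,-1,0,0,0,0,1],[-0.08,-1,0,0,0,0,1],[-0.08,-1,0,0,0,0,1],[-0.08,-1,0,0,0,0,1],[-0.08,-1,0,0,0,0,1],[-0.08,-1,0,0,0,0,1],[-0.08,-1,0,0,0,0,1]]'
python3 -m crank '[[-0.08,-1,0.5,0,0,0,1],[-0.08,-1,0.5,0,0,0,1],[-0.08,-1,0.5,0,0,0,1],[-0.08,-1,0.5,0,0,0,1],[-0.08,-1,0.5,0,0,0,1],[-0.08,-1,0.5,0,0,0,1],[-0.08,-1,0.5,0,0,0,1],[-0.08,-0.7,0.5,0,0,0,1],[0,0,0,0,0,0,1]]'
python3 go.py .5451 -.2199 .008 80
```

```text
clock: 26.2
position: [0.5861, 0.2255, 0.2979]
ee_rot: [-1.229, -2.886, 0.003]
contact_force: [0.1, -0.3, 0.8]
finger_gap: 0.0931
gripper_force: 0.0
clock: 27.45
position: [0.5862, 0.2252, 0.2979]
ee_rot: [-0.269, -3.125, 0.001]
contact_force: [-0.6, 0.6, -0.6]
finger_gap: 0.0929
gripper_force: 0.0
clock: 28.7
position: [0.5632, -0.0258, 0.2984]
ee_rot: [-0.272, -3.125, 0.001]
contact_force: [0.8, -0.1, 0.0]
finger_gap: 0.0931
gripper_force: 0.0
clock: 29.82
position: [0.5446, -0.2197, 0.1974]
ee_rot: [-0.275, -3.123, 0.001]
contact_force: [-0.7, 0.9, -0.2]
finger_gap: 0.093
gripper_force: 0.0
t 29.8 pos [ 0.5446 -0.2197  0.1974] yaw 80.0 tilt 0.39 gap 0.0930 gf 0.0 F [-0.7  0.9 -0.2] q [ 0.63  0.5  -0.49  1.92  0.32  0.81  1.35]
rz units -0.01 | shift (after turn) x -0.02 y -0.01 z 7.58
```

```bash
python3 -m crank '[[0,0,1,0,0,0,1],[0,0,1,0,0,0,1],[0,0,1,0,0,0,1],[0,0,1,0,0,0,1],[0,0,1,0,0,0,1],[0,0,0.9,0,0,0,1],[0,0,0.7,0,0,0,1],[0,0,0.6,0,0,0,1],[0,0,0.35,0,0,0,1],[0,0,0,0,0,0,1]]'
python3 -m crank '[[0,0,0,0,0,0,0],[0,0,0,0,0,0,0],[0,0,0,0,0,0,0],[0,0,0,0,0,0,0],[0,0,0,0,0,0,0]]'
python3 go.py .5451 -.2199 .008 80
python3 -m crank '[[0,0,-0.4,0,0,0,0],[0,0,-0.6,0,0,0,0],[0,0,-1,0,0,0,0],[0,0,-1,0,0,0,0],[0,0,-1,0,0,0,0],[0,0,-1,0,0,0,0],[0,0,-1,0,0,0,0]]'
```

```text
clock: 31.08
position: [0.5443, -0.2182, 0.0096]
ee_rot: [-0.271, -3.124, 0.002]
contact_force: [0.1, -0.6, -0.1]
finger_gap: 0.0927
gripper_force: 0.0
clock: 31.7
position: [0.5444, -0.2188, 0.0102]
ee_rot: [-0.272, -3.125, 0.003]
contact_force: [-0.1, -1.4, 2.8]
finger_gap: 0.0559
gripper_force: 30.0
t 31.7 pos [ 0.5444 -0.2188  0.0102] yaw 80.1 tilt 0.29 gap 0.0559 gf 30.0 F [-0.1 -1.4  2.8] q [ 0.49  0.75 -0.31  2.04  0.53  0.43  1.17]
rz units 0.01 | shift (after turn) x -0.04 y -0.04 z 0.09
clock: 32.58
position: [0.5449, -0.2181, 0.1618]
ee_rot: [-0.271, -3.125, 0.002]
contact_force: [0.3, 0.0, -1.8]
finger_gap: 0.0556
gripper_force: 30.0
```

```bash
python3 -m crank '[[0,0,-0.8,0,0,1,0],[0,0,-0.8,0,0,1,0],[0,0,-0.8,0,0,1,0],[0,0,-0.8,0,0,1,0],[0,0,-0.8,0,0,1,0],[0,0,-0.8,0,0,1,0],[0,0,-0.8,0,0,1,0],[0,0,-0.8,0,0,1,0],[0,0,0,0,0,1,0]]'
python3 -m crank '[[0,0,0,0,0,1,0],[0,0,0,0,0,1,0],[0,0,0,0,0,1,0],[0,0,0,0,0,1,0],[0,0,0,0,0,1,0],[0,0,0,0,0,1,0],[0,0,0,0,0,1,0],[0,0,0,0,0,1,0],[0,0,0,0,0,1,0],[0,0,0,0,0,0.12,0]]'
python3 -m crank '[[0.97,0.17,0,0,0,0,0],[0.97,0.17,0,0,0,0,0],[0.97,0.17,0,0,0,0,0],[0.97,0.17,0,0,0,0,0],[0.97,0.17,0,0,0,0,0],[0.97,0.17,0,0,0,0,0],[0.97,0.17,0,0,0,0,0],[0.97,0.17,0,0,0,0,0],[0.97,0.17,0,0,0,0,0],[0.97,0.17,0,0,0,0,0]]'
python3 -m crank '[[0.97,0.17,0,0,0,0,0],[0.97,0.17,0,0,0,0,0],[0.97,0.17,0,0,0,0,0],[0.97,0.17,0,0,0,0,0],[0.97,0.17,0,0,0,0,0],[0.97,0.17,0,0,0,0,0],[0.97,0.17,0,0,0,0,0],[0.97,0.17,0,0,0,0,0],[0.97,0.17,0,0,0,0,0],[0,0,0,0,0,0,0]]'
python3 go.py .5698 .349 .193 7.6
python3 tins.py ws2 .175 .195
```

```text
clock: 33.7
position: [0.5463, -0.2178, 0.3222]
ee_rot: [-1.232, -2.888, 0.003]
contact_force: [-0.6, -0.4, -2.3]
finger_gap: 0.0559
gripper_force: 30.0
clock: 34.95
position: [0.5457, -0.2177, 0.3204]
ee_rot: [-2.069, -2.36, 0.005]
contact_force: [-0.4, 1.0, -1.6]
finger_gap: 0.0558
gripper_force: 30.0
clock: 36.2
position: [0.5557, 0.0288, 0.32]
ee_rot: [-2.067, -2.361, 0.006]
contact_force: [0.3, 1.0, -2.2]
finger_gap: 0.0561
gripper_force: 30.0
clock: 37.45
position: [0.5643, 0.2515, 0.3196]
ee_rot: [-2.063, -2.364, 0.005]
contact_force: [-0.3, -0.8, -3.1]
finger_gap: 0.0557
gripper_force: 30.0
t 37.5 pos [0.5643 0.2515 0.3196] yaw 7.8 tilt 0.32 gap 0.0557 gf 30.0 F [-0.3 -0.8 -3.1] q [-0.25  0.4  -0.37  1.72  0.16  1.06 -0.53]
rz units 0.05 | shift (after turn) x 3.84 y 0.73 z 5.06
(array([570.1, 347.7]), 89.4, 55.9, -82.6) med z 0.1836 [ 247   51   56   92 4967]
```

```bash
python3 -m crank '[[0.97,0.18,0,0,0,0,0],[0.97,0.18,0,0,0,0,0],[0.97,0.18,0,0,0,0,0],[0.92,0.18,0,0,0,0.05,0],[0,0,1,0,0,0,0],[0,0,1,0,0,0,0],[0,0,1,0,0,0,0],[0,0,0.8,0,0,0,0],[0,0,0.7,0,0,0,0],[0,0,0,0,0,0,0]]'
python3 go.py .5698 .349 .193 7.6
```

```text
clock: 38.75
position: [0.5691, 0.3466, 0.2055]
ee_rot: [-2.07, -2.358, 0.01]
contact_force: [0.3, 0.4, -1.2]
finger_gap: 0.0561
gripper_force: 30.0
t 38.8 pos [0.5691 0.3466 0.2055] yaw 7.4 tilt 0.42 gap 0.0561 gf 30.0 F [ 0.3  0.4 -1.2] q [-0.41  0.56 -0.34  1.73  0.23  0.89 -0.72]
rz units -0.04 | shift (after turn) x 0.09 y 0.04 z 0.50
```

```bash
python3 -m crank '[[0.08,0.04,0.2,0,0,0,0],[0,0,0.15,0,0,0,0],[0,0,0.08,0,0,0,0],[0,0,0.05,0,0,0,0],[0,0,0,0,0,0,0]]'
python3 -m crank '[[0,0,0.04,0,0,0,0],[0,0,0,0,0,0,0]]'
python3 go.py .5698 .349 .193 7.6
```

```text
clock: 39.38
position: [0.5704, 0.3485, 0.195]
ee_rot: [-2.072, -2.358, 0.006]
contact_force: [-0.6, -0.7, -1.3]
finger_gap: 0.0558
gripper_force: 30.0
clock: 39.62
position: [0.5703, 0.3485, 0.1939]
ee_rot: [-2.071, -2.358, 0.006]
contact_force: [0.3, 0.7, -1.8]
finger_gap: 0.0559
gripper_force: 30.0
t 39.6 pos [0.5703 0.3485 0.1939] yaw 7.4 tilt 0.29 gap 0.0559 gf 30.0 F [ 0.3  0.7 -1.8] q [-0.41  0.58 -0.34  1.74  0.24  0.87 -0.73]
rz units -0.05 | shift (after turn) x 0.02 y -0.02 z 0.04
```

```bash
python3 -m crank '[[0,0,0.05,0,0,0,0],[0,0,0,0,0,0,0]]'
python3 -m crank '[[0,0,0,0,0,0,0.7],[0,0,0,0,0,0,1],[0,0,0,0,0,0,1],[0,0,-0.5,0,0,0,1],[0,0,-1,0,0,0,1],[0,0,-1,0,0,0,1],[0,0,-1,0,0,0,1],[-1,0,-1,0,0,0,1],[-1,0,-1,0,0,0,1]]'
python3 -m crank '[[-1,0,0,0,0,0,1],[-1,0,0,0,0,0,1],[-1,0,0,0,0,0,1],[0,0,0,0,0,0,1]]'
python3 tins.py ws3 .208 .23; python3 go.py .6647 -.2277 .2 95
python3 - <<'E'
from m import *
for n in("scene","side"):
    p,w=cap(n,n+"2")
    for nm,xy,rad,z0,z1 in[("C",(.665,-.23),.06,.026,.042),("plain",(.629,-.047),.08,.052,.068),("knobtop",(.487,-.39),.07,.053,.066)]:
        P=sel(w,xy,rad,z0,z1)
        if len(P)>5: print(nm,len(P),rect(P))
E
```

```text
clock: 39.88
position: [0.5705, 0.3486, 0.1933]
ee_rot: [-2.072, -2.358, 0.005]
contact_force: [-1.1, -1.9, 4.7]
finger_gap: 0.0559
gripper_force: 30.0
clock: 41.0
position: [0.5774, 0.2988, 0.3319]
ee_rot: [-2.07, -2.359, 0.005]
contact_force: [0.0, 0.8, -0.2]
finger_gap: 0.0929
gripper_force: 0.0
clock: 41.5
position: [0.5877, 0.2226, 0.3311]
ee_rot: [-2.076, -2.355, 0.006]
contact_force: [-0.1, -0.0, 0.3]
finger_gap: 0.0927
gripper_force: 0.0
(array([571. , 348.3]), 90.1, 56.1, -82.7) med z 0.2177 [ 223    4   64  108 6442]
t 41.5 pos [0.5873 0.2244 0.331 ] yaw 7.3 tilt 0.24 gap 0.0932 gf 0.0 F [-0.1 -0.4  0.1] q [-0.21  0.4  -0.36  1.68  0.15  1.09 -0.48]
rz units -21.92 | shift (after turn) x -1.51 y -18.28 z 5.24
C 407 (array([ 666.4, -230.9]), 91.8, 58.8, 4.8)
plain 187 (array([629.8, -47.2]), 59.6, 56.6, -63.2)
knobtop 49 (array([ 494.9, -385.1]), 58.2, 55.6, 30.4)
C 269 (array([ 661.5, -230.9]), 95.4, 58.9, 5.1)
plain 129 (array([628.1, -46.1]), 56.9, 55.7, 82.7)
knobtop 58 (array([ 474.7, -396.7]), 61.5, 26.8, -40.0)
```

```bash
python3 -m crank '[[0,0,0,0,0,-1,1],[0,0,0,0,0,-1,1],[0,0,0,0,0,-1,1],[0,0,0,0,0,-1,1],[0,0,0,0,0,-1,1],[0,0,0,0,0,-1,1],[0,0,0,0,0,-1,1],[0,0,0,0,0,-1,1],[0,0,0,0,0,-1,1],[0,0,0,0,0,-1,1]]' >/dev/null
python3 -m crank '[[0,0,0,0,0,-1,1],[0,0,0,0,0,-1,1],[0,0,0,0,0,-1,1],[0,0,0,0,0,-1,1],[0,0,0,0,0,-1,1],[0,0,0,0,0,-1,1],[0,0,0,0,0,-1,1],[0,0,0,0,0,-1,1],[0,0,0,0,0,-1,1],[0,0,0,0,0,-1,1]]'
python3 -m crank '[[0,0,0,0,0,-1,1],[0,0,0,0,0,-0.92,1],[-0.08,-1,0,0,0,0,1],[-0.08,-1,0,0,0,0,1],[-0.08,-1,0,0,0,0,1],[-0.08,-1,0,0,0,0,1],[-0.08,-1,0,0,0,0,1],[-0.08,-1,0,0,0,0,1],[-0.08,-1,0,0,0,0,1],[-0.08,-1,0,0,0,0,1]]'
python3 -m crank '[[-0.08,-1,0.5,0,0,0,1],[-0.08,-1,0.5,0,0,0,1],[-0.08,-1,0.5,0,0,0,1],[-0.08,-1,0.5,0,0,0,1],[-0.08,-1,0.5,0,0,0,1],[-0.08,-1,0.5,0,0,0,1],[-0.08,-1,0.5,0,0,0,1],[-0.08,-1,0.5,0,0,0,1],[-0.08,-1,0.5,0,0,0,1],[-0.08,-1,0.5,0,0,0,1]]'
python3 -m crank '[[-0.08,-0.28,0,0,0,0,1],[0,0,0,0,0,0,1]]'
python3 go.py .6647 -.2277 .009 95
```

```text
clock: 44.15
position: [0.5867, 0.2263, 0.3303]
ee_rot: [-0.065, -3.136, 0.0]
contact_force: [0.3, -1.3, -0.5]
finger_gap: 0.0931
gripper_force: 0.0
clock: 45.4
position: [0.621, 0.0277, 0.3304]
ee_rot: [0.142, -3.134, -0.0]
contact_force: [0.2, 0.2, 0.3]
finger_gap: 0.0927
gripper_force: 0.0
clock: 46.65
position: [0.6625, -0.2221, 0.2043]
ee_rot: [0.139, -3.134, 0.001]
contact_force: [0.1, -0.5, 0.3]
finger_gap: 0.093
gripper_force: 0.0
clock: 46.9
position: [0.6651, -0.2272, 0.2052]
ee_rot: [0.139, -3.134, -0.0]
contact_force: [-0.1, 0.4, -0.1]
finger_gap: 0.093
gripper_force: 0.0
t 46.9 pos [ 0.6651 -0.2272  0.2052] yaw 95.1 tilt 0.26 gap 0.0930 gf 0.0 F [-0.1  0.4 -0.1] q [ 0.63  0.66 -0.63  1.64  0.44  1.    1.51]
rz units 0.02 | shift (after turn) x 0.02 y -0.02 z 7.85
```

```bash
python3 -m crank '[[0,0,1,0,0,0,1],[0,0,1,0,0,0,1],[0,0,1,0,0,0,1],[0,0,1,0,0,0,1],[0,0,1,0,0,0,1],[0,0,1,0,0,0,1],[0,0,0.8,0,0,0,1],[0,0,0.6,0,0,0,1],[0,0,0.4,0,0,0,1],[0,0,0,0,0,0,1]]'
python3 -m crank '[[0,0,0,0,0,0,0],[0,0,0,0,0,0,0],[0,0,0,0,0,0,0],[0,0,0,0,0,0,0],[0,0,0,0,0,0,0]]'
python3 go.py .6647 -.2277 .009 95
python3 -m crank '[[0,0,-0.4,0,0,0,0],[0,0,-0.6,0,0,0,0],[0,0,-1,0,0,0,0],[0,0,-1,0,0,0,0],[0,0,-1,0,0,0,0],[0,0,-1,0,0,0,0],[0,0,-1,0,0,0,0],[0,0,-1,0,0,0,0],[0,0,-1,0,0,0,0]]'
python3 -m crank '[[0,0,-0.9,0,0,1,0],[0,0,-0.9,0,0,1,0],[0,0,-0.9,0,0,1,0],[0,0,-0.9,0,0,1,0],[0,0,-0.9,0,0,1,0],[0,0,-0.9,0,0,1,0],[0,0,0,0,0,1,0],[0,0,0,0,0,1,0],[0,0,0,0,0,1,0]]'
python3 go.py .57 .349 .351 7.5
```

```text
clock: 48.15
position: [0.6637, -0.2272, 0.0097]
ee_rot: [0.139, -3.133, 0.0]
contact_force: [-0.4, 0.1, 0.5]
finger_gap: 0.093
gripper_force: 0.0
clock: 48.78
position: [0.6639, -0.2276, 0.0103]
ee_rot: [0.139, -3.134, 0.001]
contact_force: [-0.3, -0.2, 2.7]
finger_gap: 0.0559
gripper_force: 30.0
t 48.8 pos [ 0.6639 -0.2276  0.0103] yaw 95.1 tilt 0.28 gap 0.0559 gf 30.0 F [-0.3 -0.2  2.7] q [ 0.55  0.87 -0.5   1.76  0.62  0.69  1.37]
rz units 0.02 | shift (after turn) x -0.03 y -0.01 z 0.05
clock: 49.9
position: [0.6646, -0.227, 0.212]
ee_rot: [0.139, -3.134, 0.001]
contact_force: [0.2, -0.0, -1.8]
finger_gap: 0.056
gripper_force: 30.0
clock: 51.02
position: [0.6651, -0.2266, 0.3462]
ee_rot: [-0.839, -3.023, 0.003]
contact_force: [-0.3, -0.7, -1.5]
finger_gap: 0.0557
gripper_force: 30.0
t 51.0 pos [ 0.6651 -0.2266  0.3462] yaw 59.0 tilt 0.26 gap 0.0557 gf 30.0 F [-0.3 -0.7 -1.5] q [ 0.56  0.52 -0.51  1.48  0.26  1.22  1.04]
rz units 12.87 | shift (after turn) x 23.32 y -0.76 z -0.19
```

```bash
python3 -m crank '[[0,0,0,0,0,1,0],[0,0,0,0,0,1,0],[0,0,0,0,0,1,0],[0,0,0,0,0,1,0],[0,0,0,0,0,1,0],[0,0,0,0,0,1,0],[0,0,0,0,0,1,0],[0,0,0,0,0,1,0],[0,0,0,0,0,1,0],[0,0,0,0,0,1,0]]' >/dev/null
python3 -m crank '[[0,0,0,0,0,1,0],[0,0,0,0,0,1,0],[0,0,0,0,0,0.87,0],[1,-0.03,0,0,0,0,0],[1,-0.03,0,0,0,0,0],[1,-0.03,0,0,0,0,0],[1,-0.03,0,0,0,0,0],[1,-0.03,0,0,0,0,0],[1,-0.03,0,0,0,0,0]]'
python3 -m crank '[[1,-0.03,0,0,0,0,0],[1,-0.03,0,0,0,0,0],[1,-0.03,0,0,0,0,0],[1,-0.03,0,0,0,0,0],[1,-0.03,0,0,0,0,0],[1,-0.03,0,0,0,0,0],[1,-0.03,0,0,0,0,0],[1,-0.03,0,0,0,0,0],[1,-0.03,0,0,0,0,0],[1,-0.03,0,0,0,0,0]]'
python3 -m crank '[[1,-0.03,0,0,0,0,0],[1,-0.03,0,0,0,0,0],[0.5,0,0,0,0,0,0],[0,0,0,0,0,0,0]]'
python3 tins.py ws4 .208 .23
python3 go.py .57 .349 .2275 7.5
```

```text
clock: 53.4
position: [0.6407, -0.0769, 0.3453]
ee_rot: [-2.066, -2.362, 0.006]
contact_force: [-0.6, -0.1, -2.4]
finger_gap: 0.0559
gripper_force: 30.0
clock: 54.65
position: [0.5998, 0.1696, 0.3453]
ee_rot: [-2.066, -2.362, 0.006]
contact_force: [-0.2, 0.8, -2.1]
finger_gap: 0.0556
gripper_force: 30.0
clock: 55.15
position: [0.5904, 0.2306, 0.3451]
ee_rot: [-2.065, -2.363, 0.006]
contact_force: [-0.2, 0.1, -2.5]
finger_gap: 0.0558
gripper_force: 30.0
(array([570.9, 348.8]), 89.7, 56.1, -82.8) med z 0.2176 [ 223   19   60  100 5646]
t 55.2 pos [0.5908 0.2293 0.3451] yaw 7.6 tilt 0.29 gap 0.0553 gf 30.0 F [-0.1 -0.1 -2.1] q [-0.19  0.4  -0.4   1.65  0.17  1.13 -0.49]
rz units 0.03 | shift (after turn) x 4.85 y -0.20 z 4.70
```

```bash
python3 -m crank '[[0.97,-0.04,0,0,0,0,0],[0.97,-0.04,0,0,0,0,0],[0.97,-0.04,0,0,0,0,0],[0.97,-0.04,0,0,0,0,0],[0.96,-0.04,0,0,0,0,0],[0,0,1,0,0,0,0],[0,0,1,0,0,0,0],[0,0,1,0,0,0,0],[0,0,0.7,0,0,0,0],[0,0,0.4,0,0,0,0]]'
python3 -m crank '[[0,0,0.15,0,0,0,0],[0,0,0.1,0,0,0,0],[0,0,0,0,0,0,0]]'
python3 go.py .57 .349 .2275 7.5
```

```text
clock: 56.45
position: [0.5693, 0.349, 0.2417]
ee_rot: [-2.067, -2.361, 0.007]
contact_force: [-0.3, 0.3, -1.5]
finger_gap: 0.0561
gripper_force: 30.0
clock: 56.82
position: [0.5697, 0.3488, 0.2369]
ee_rot: [-2.068, -2.361, 0.005]
contact_force: [0.4, 0.3, -2.0]
finger_gap: 0.056
gripper_force: 30.0
t 56.8 pos [0.5697 0.3488 0.2369] yaw 7.6 tilt 0.25 gap 0.0560 gf 30.0 F [ 0.4  0.3 -2. ] q [-0.38  0.54 -0.39  1.7   0.24  0.95 -0.73]
rz units 0.02 | shift (after turn) x 0.01 y 0.01 z 0.37
```

```bash
python3 -m crank '[[0,0,0.12,0,0,0,0],[0,0,0.1,0,0,0,0],[0,0,0.08,0,0,0,0],[0,0,0.05,0,0,0,0],[0,0,0,0,0,0,0]]'
python3 -m crank '[[0,0,0.05,0,0,0,0],[0,0,0,0,0,0,0]]'
python3 go.py .57 .349 .2275 7.5
```

```text
clock: 57.45
position: [0.5694, 0.3487, 0.2277]
ee_rot: [-2.067, -2.361, 0.006]
contact_force: [-0.3, 0.2, -1.8]
finger_gap: 0.0557
gripper_force: 30.0
clock: 57.7
position: [0.5697, 0.3488, 0.2274]
ee_rot: [-2.068, -2.361, 0.004]
contact_force: [-1.2, -1.5, 5.9]
finger_gap: 0.0561
gripper_force: 30.0
t 57.7 pos [0.5697 0.3488 0.2274] yaw 7.6 tilt 0.22 gap 0.0561 gf 30.0 F [-1.2 -1.5  5.9] q [-0.38  0.55 -0.39  1.71  0.24  0.93 -0.73]
rz units 0.02 | shift (after turn) x 0.01 y 0.01 z -0.01
```

```bash
python3 -m crank '[[0,0,0,0,0,0,0.7],[0,0,0,0,0,0,1],[0,0,0,0,0,0,1],[0,0,-0.5,0,0,0,1],[0,0,-1,0,0,0,1],[0,0,-1,0,0,0,1],[0,0,-1,0,0,0,1],[-1,0,-1,0,0,0,1],[-1,0,-1,0,0,0,1]]' >/dev/null
python3 -m crank '[[-1,0,0,0,0,0,1],[-1,0,0,0,0,0,1],[-1,0,0,0,0,0,1],[0,0,0,0,0,0,1]]'
python3 tins.py ws5 .242 .262
python3 -m crank '[[0,0,0,0,0,-1,1],[0,0,0,0,0,-1,1],[0,0,0,0,0,-1,1],[0,0,0,0,0,-1,1],[0,0,0,0,0,-1,1],[0,0,0,0,0,-1,1],[0,0,0,0,0,-1,1],[0,0,0,0,0,-1,1],[0,0,0,0,0,-1,1],[0,0,0,0,0,-1,1]]' >/dev/null
python3 -m crank '[[0,0,0,0,0,-1,1],[0,0,0,0,0,-1,1],[0,0,0,0,0,-1,1],[0,0,0,0,0,0,1]]'
python3 go.py .733 -.107 .28 60
```

```text
clock: 59.32
position: [0.5872, 0.2229, 0.3648]
ee_rot: [-2.072, -2.359, 0.006]
contact_force: [0.8, 0.6, -0.8]
finger_gap: 0.0929
gripper_force: 0.0
(array([570., 349.]), 89.2, 56.1, -82.6) med z 0.2517 [ 223    4   64  107 6469]
clock: 61.12
position: [0.5863, 0.2264, 0.3642]
ee_rot: [-0.821, -3.027, 0.002]
contact_force: [0.7, 0.0, -0.2]
finger_gap: 0.093
gripper_force: 0.0
t 61.1 pos [0.5863 0.2264 0.3642] yaw 59.7 tilt 0.29 gap 0.0930 gf 0.0 F [ 0.7  0.  -0.2] q [-0.04  0.41 -0.61  1.62  0.25  1.19  0.33]
rz units -0.08 | shift (after turn) x -11.75 y -8.61 z 3.37
```

```bash
python3 -m crank '[[-0.98,-0.72,0.28,0,0,-0.08,1],[-0.98,-0.72,0.28,0,0,0,1],[-0.98,-0.72,0.28,0,0,0,1],[-0.98,-0.72,0.28,0,0,0,1],[-0.98,-0.72,0.28,0,0,0,1],[-0.98,-0.72,0.28,0,0,0,1],[-0.98,-0.72,0.28,0,0,0,1],[-0.98,-0.72,0.28,0,0,0,1],[-0.98,-0.72,0.28,0,0,0,1]]' >/dev/null
python3 -m crank '[[-0.98,-0.72,0.28,0,0,0,1],[-0.98,-0.72,0.28,0,0,0,1],[-0.98,-0.72,0.28,0,0,0,1],[0,0,0,0,0,0,1]]'
cat > jars.py <<'E'
from m import *
import sys
def cork(p,w,xy,r=.11):
    hs=cv2.cvtColor(p,cv2.COLOR_RGB2HSV)
    k=np.isfinite(w[...,0])&(hs[...,1]>70)&(hs[...,0]<25)&(np.hypot(w[...,0]-xy[0],w[...,1]-xy[1])<r)&(abs(w[...,2]-.006)<.006)
    return rect(w[k]),int(k.sum())
def circ(w,xy,r,z0,z1):
    P=sel(w,xy,r,z0,z1)
    if len(P)<20: return None
    c,rad=cv2.minEnclosingCircle((P[:,:2]*1000).astype(np.float32))
    return np.round(c,1),round(rad,1),round(float(np.median(P[:,2])),4),len(P)
E
python3 go.py
python3 - <<'E'
from jars import *
p,w=cap("wrist","wpad")
print("pad",cork(p,w,(.628,-.046)))
print("plain top",circ(w,(.629,-.046),.09,.06,.072))
E
```

```text
clock: 62.75
position: [0.7326, -0.1126, 0.2781]
ee_rot: [-0.82, -3.027, 0.005]
contact_force: [-0.1, 0.3, 0.2]
finger_gap: 0.0932
gripper_force: 0.0
t 62.8 pos [ 0.7326 -0.1126  0.2781] yaw 59.7 tilt 0.38 gap 0.0932 gf 0.0 F [-0.1  0.3  0.2] q [ 0.38  0.62 -0.52  1.47  0.33  1.15  0.84]
pad ((array([627.6, -37.9]), 142.8, 142.3, 80.9), 8492)
plain top (array([638.2, -91.8]), 28.7, 0.0666, 1593)
```

View pics/wpad.png

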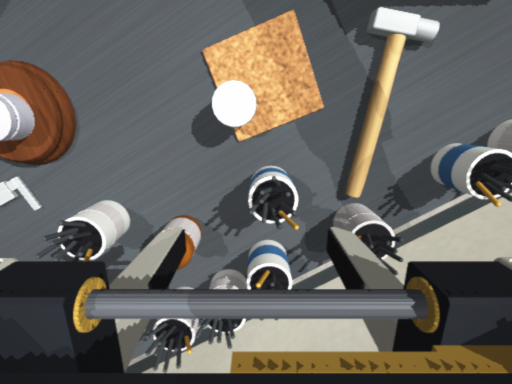

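The picture shows that the plain jar has been knocked towards the pad's edge at px (234,103). It is still upright, so I'll grasp it where it stands.

```bash
python3 -m crank '[[0.92,-0.3,0,0,0,0,1],[0.92,-0.3,0,0,0,0,1],[0.92,-0.3,0,0,0,0,1],[0.92,-0.3,1,0,0,0,1],[0,0,1,0,0,0,1],[0,0,1,0,0,0,1],[0,0,1,0,0,0,1],[0,0,1,0,0,0,1],[0,0,0,0,0,0,1]]'
python3 go.py .638 -.0918 .030 60
```

```text
clock: 63.92
position: [0.636, -0.088, 0.1539]
ee_rot: [-0.811, -3.027, 0.003]
contact_force: [0.3, 0.1, -0.7]
finger_gap: 0.0929
gripper_force: 0.0
t 63.9 pos [ 0.636  -0.088   0.1539] yaw 60.0 tilt 0.43 gap 0.0929 gf 0.0 F [ 0.3  0.1 -0.7] q [ 0.37  0.62 -0.5   1.83  0.4   0.8   0.72]
rz units 0.00 | shift (after turn) x -0.15 y -0.09 z 4.96
```

```bash
python3 -m crank '[[-0.15,-0.1,0.9,0,0,0,1],[0,0,1,0,0,0,1],[0,0,1,0,0,0,1],[0,0,0.9,0,0,0,1],[0,0,0.7,0,0,0,1],[0,0,0.4,0,0,0,1],[0,0,0,0,0,0,1]]'
python3 -m crank '[[0,0,0,0,0,0,0],[0,0,0,0,0,0,0],[0,0,0,0,0,0,0],[0,0,0,0,0,0,0],[0,0,0,0,0,0,0]]'
python3 go.py .638 -.0918 .030 60
python3 -m crank '[[0,0,-0.5,0,0,0,0],[0,0,-1,0,0,0,0],[0,0,-1,0,0,0,0],[0,0,-1,0,0,0,0],[0,0,-1,0,0,0,0]]'
python3 go.py .545 -.21 .145 60
```

```text
clock: 64.8
position: [0.6383, -0.0933, 0.0323]
ee_rot: [-0.814, -3.029, 0.003]
contact_force: [-0.1, 0.3, 0.4]
finger_gap: 0.0928
gripper_force: 0.0
clock: 65.42
position: [0.6387, -0.0933, 0.0327]
ee_rot: [-0.814, -3.03, 0.002]
contact_force: [1.8, 0.5, 2.3]
finger_gap: 0.0575
gripper_force: 30.0
t 65.4 pos [ 0.6387 -0.0933  0.0327] yaw 59.9 tilt 0.24 gap 0.0575 gf 30.0 F [1.8 0.5 2.3] q [ 0.31  0.77 -0.4   1.89  0.51  0.59  0.63]
rz units -0.02 | shift (after turn) x 0.05 y 0.04 z 0.11
clock: 66.05
position: [0.6381, -0.0938, 0.1459]
ee_rot: [-0.814, -3.028, 0.004]
contact_force: [-0.2, -0.6, -4.8]
finger_gap: 0.0576
gripper_force: 30.0
t 66.0 pos [ 0.6381 -0.0938  0.1459] yaw 59.9 tilt 0.36 gap 0.0576 gf 30.0 F [-0.2 -0.6 -4.8] q [ 0.38  0.63 -0.49  1.83  0.41  0.79  0.72]
rz units -0.02 | shift (after turn) x 0.90 y -5.89 z 0.03
```

```bash
python3 -m crank '[[0.15,-1,0,0,0,0,0],[0.15,-1,0,0,0,0,0],[0.15,-1,0,0,0,0,0],[0.15,-1,0,0,0,0,0],[0.15,-1,0,0,0,0,0],[0.15,-0.9,0,0,0,0,0],[0,0,1,0,0,0,0],[0,0,1,0,0,0,0],[0,0,1,0,0,0,0],[0,0,0.8,0,0,0,0]]'
python3 -m crank '[[0,0,0.4,0,0,0,0],[0,0,0.2,0,0,0,0],[0,0,0,0,0,0,0]]'
python3 go.py .545 -.21 .027 60
```

```text
clock: 67.3
position: [0.5443, -0.2101, 0.0498]
ee_rot: [-0.814, -3.028, 0.004]
contact_force: [-0.7, 0.0, -4.3]
finger_gap: 0.0577
gripper_force: 30.0
clock: 67.68
position: [0.545, -0.2099, 0.0357]
ee_rot: [-0.814, -3.03, 0.003]
contact_force: [0.4, -0.4, -4.6]
finger_gap: 0.0577
gripper_force: 30.0
t 67.7 pos [ 0.545  -0.2099  0.0357] yaw 59.9 tilt 0.28 gap 0.0577 gf 30.0 F [ 0.4 -0.4 -4.6] q [ 0.53  0.72 -0.38  2.04  0.55  0.49  0.78]
rz units -0.02 | shift (after turn) x -0.00 y -0.00 z 0.35
```

```bash
python3 -m crank '[[0,0,0.15,0,0,0,0],[0,0,0.12,0,0,0,0],[0,0,0.06,0,0,0,0],[0,0,0.04,0,0,0,0],[0,0,0,0,0,0,0]]'
python3 -m crank '[[0,0,0,0,0,0,0.5],[0,0,0,0,0,0,1],[0,0,0,0,0,0,1],[0,0,-1,0,0,0,1],[0,0,-1,0,0,0,1],[0,0,-1,0,0,0,1],[0,0,-1,0,0,0,1],[0,0,-1,0,0,0,1],[0,0,-1,0,0,0,1],[0,0,-1,0,0,0,1]]'
python3 -m crank '[[0,0,-1,0,0,0,1],[0,0,-1,0,0,0,1],[0,0,-0.5,0,0,0,1]]'
python3 go.py .59 -.45 .28 60
```

```text
clock: 68.3
position: [0.5448, -0.2099, 0.0267]
ee_rot: [-0.814, -3.03, 0.004]
contact_force: [-1.0, 0.7, 3.5]
finger_gap: 0.0575
gripper_force: 30.0
clock: 69.55
position: [0.5458, -0.2098, 0.202]
ee_rot: [-0.814, -3.03, 0.003]
contact_force: [0.0, -0.3, -0.1]
finger_gap: 0.0931
gripper_force: 0.0
clock: 69.92
position: [0.5465, -0.2099, 0.2649]
ee_rot: [-0.815, -3.031, 0.003]
contact_force: [-0.3, -0.3, -0.1]
finger_gap: 0.0928
gripper_force: 0.0
t 69.9 pos [ 0.5465 -0.2099  0.2649] yaw 59.9 tilt 0.21 gap 0.0928 gf 0.0 F [-0.3 -0.3 -0.1] q [ 0.69  0.44 -0.59  1.85  0.3   0.95  1.01]
rz units -0.02 | shift (after turn) x -6.31 y -7.45 z -0.60
```

```bash
python3 -m crank '[[-0.8,-0.93,0,0,0,0,1],[-0.8,-0.93,0,0,0,0,1],[-0.8,-0.93,0,0,0,0,1],[-0.8,-0.93,0,0,0,0,1],[-0.8,-0.93,0,0,0,0,1],[-0.8,-0.93,0,0,0,0,1],[-0.8,-0.93,0,0,0,0,1],[-0.7,-0.93,0,0,0,0,1],[0,0,0,0,0,0,1]]'
python3 go.py
python3 - <<'E'
from jars import *
p,w=cap("wrist","wst")
hs=cv2.cvtColor(p,cv2.COLOR_RGB2HSV)
k=np.isfinite(w[...,0])&(hs[...,1]>70)&(hs[...,0]<20)&(abs(w[...,2]-.030)<.004)&(np.hypot(w[...,0]-.483,w[...,1]+.387)<.1)
P=(w[k][:,:2]*1000).astype(np.float32);c,r=cv2.minEnclosingCircle(P);print("stand",c,r,k.sum())
print("knob",circ(w,(.483,-.39),.1,.084,.098));print("lid",circ(w,(.483,-.39),.1,.069,.081))
print("plain",circ(w,(.545,-.21),.06,.056,.066))
E
```

```text
clock: 71.05
position: [0.5881, -0.4523, 0.262]
ee_rot: [-0.819, -3.027, 0.004]
contact_force: [-0.6, 0.5, -0.0]
finger_gap: 0.0928
gripper_force: 0.0
t 71.0 pos [ 0.5881 -0.4523  0.262 ] yaw 59.7 tilt 0.37 gap 0.0928 gf 0.0 F [-0.6  0.5 -0. ] q [ 0.88  0.64 -0.53  1.48  0.34  1.12  1.33]
stand (484.5865478515625, -382.7143249511719) 69.13248443603516 6254
knob (array([ 488.8, -379.4]), 7.7, 0.09, 155)
lid (array([ 488.7, -379.5]), 31.8, 0.0746, 2221)
plain (array([ 543.7, -209.8]), 29.1, 0.0605, 2070)
```

View pics/wst.png

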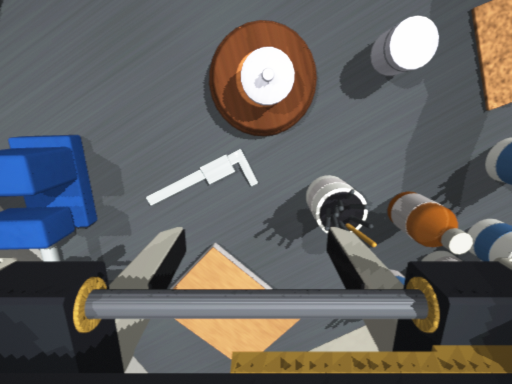

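The knobbed jar stands upright on the stand at px (267,75), and the plain jar is parked on the bench at (410,45).

```bash
python3 -m crank '[[0.98,0.1,0,0,0,0,1],[0.98,0.1,0,0,0,0,1],[0.98,0.1,0,0,0,0,1],[0.98,0.1,0,0,0,0,1],[0.98,0.1,0,0,0,0,1],[0,0,1,0,0,0,1],[0,0,1,0,0,0,1],[0,0,1,0,0,0,1],[0,0,1,0,0,0,1],[0,0,0,0,0,0,1]]'
python3 go.py .4888 -.3795 .044 60
```

```text
clock: 72.35
position: [0.488, -0.3758, 0.1627]
ee_rot: [-0.811, -3.027, 0.001]
contact_force: [1.7, 0.2, 0.1]
finger_gap: 0.0931
gripper_force: 0.0
t 72.3 pos [ 0.488  -0.3758  0.1627] yaw 60.0 tilt 0.45 gap 0.0931 gf 0.0 F [1.7 0.2 0.1] q [ 0.91  0.58 -0.52  1.88  0.4   0.79  1.22]
rz units 0.00 | shift (after turn) x -0.10 y -0.11 z 4.75
```

```bash
python3 -m crank '[[-0.1,-0.11,0.9,0,0,0,1],[0,0,1,0,0,0,1],[0,0,1,0,0,0,1],[0,0,0.9,0,0,0,1],[0,0,0.6,0,0,0,1],[0,0,0.3,0,0,0,1],[0,0,0,0,0,0,1]]'
python3 -m crank '[[0,0,0,0,0,0,0],[0,0,0,0,0,0,0],[0,0,0,0,0,0,0],[0,0,0,0,0,0,0],[0,0,0,0,0,0,0]]'
python3 go.py .4888 -.3795 .044 60
python3 -m crank '[[0,0,-0.5,0,0,0,0],[0,0,-1,0,0,0,0],[0,0,-1,0,0,0,0],[0,0,-1,0,0,0,0],[0,0,-1,0,0,0,0],[0,0,-1,0,0,0,0]]'
python3 go.py .6276 -.0379 .18 60
```

```text
clock: 73.22
position: [0.4893, -0.3811, 0.0468]
ee_rot: [-0.814, -3.03, 0.003]
contact_force: [0.1, -0.9, 0.4]
finger_gap: 0.0929
gripper_force: 0.0
clock: 73.85
position: [0.4894, -0.3811, 0.0469]
ee_rot: [-0.814, -3.03, 0.003]
contact_force: [0.3, 0.3, 3.7]
finger_gap: 0.0638
gripper_force: 30.0
t 73.8 pos [ 0.4894 -0.3811  0.0469] yaw 59.9 tilt 0.26 gap 0.0638 gf 30.0 F [0.3 0.3 3.7] q [ 0.84  0.73 -0.41  1.95  0.52  0.57  1.12]
rz units -0.02 | shift (after turn) x 0.05 y 0.05 z 0.12
clock: 74.6
position: [0.489, -0.3811, 0.1851]
ee_rot: [-0.814, -3.029, 0.003]
contact_force: [0.4, -0.6, -3.7]
finger_gap: 0.0636
gripper_force: 30.0
t 74.6 pos [ 0.489  -0.3811  0.1851] yaw 59.9 tilt 0.34 gap 0.0636 gf 30.0 F [ 0.4 -0.6 -3.7] q [ 0.93  0.56 -0.53  1.85  0.38  0.83  1.24]
rz units -0.02 | shift (after turn) x 2.06 y 14.66 z 0.21
```

```bash
python3 -m crank '[[0.14,0.98,0,0,0,0,0],[0.14,0.98,0,0,0,0,0],[0.14,0.98,0,0,0,0,0],[0.14,0.98,0,0,0,0,0],[0.14,0.98,0,0,0,0,0],[0.14,0.98,0,0,0,0,0],[0.14,0.98,0,0,0,0,0],[0.14,0.98,0,0,0,0,0],[0.14,0.98,0,0,0,0,0],[0.14,0.98,0,0,0,0,0]]' >/dev/null
python3 -m crank '[[0.14,0.98,0,0,0,0,0],[0.14,0.98,0,0,0,0,0],[0.14,0.98,0,0,0,0,0],[0.14,0.98,0,0,0,0,0],[0.14,0.98,0,0,0,0,0],[0,0,1,0,0,0,0],[0,0,1,0,0,0,0],[0,0,1,0,0,0,0],[0,0,1,0,0,0,0],[0,0,1,0,0,0,0]]'
python3 -m crank '[[0,0,0.6,0,0,0,0],[0,0,0.2,0,0,0,0],[0,0,0,0,0,0,0]]'
python3 go.py .6276 -.0379 .023 60
```

```text
clock: 77.1
position: [0.6275, -0.0373, 0.0576]
ee_rot: [-0.814, -3.029, 0.004]
contact_force: [0.4, -0.5, -4.3]
finger_gap: 0.0634
gripper_force: 30.0
clock: 77.47
position: [0.628, -0.0369, 0.0385]
ee_rot: [-0.814, -3.03, 0.003]
contact_force: [-0.4, 0.3, -3.5]
finger_gap: 0.0636
gripper_force: 30.0
t 77.5 pos [ 0.628  -0.0369  0.0385] yaw 59.9 tilt 0.28 gap 0.0636 gf 30.0 F [-0.4  0.3 -3.5] q [ 0.23  0.75 -0.41  1.93  0.52  0.57  0.52]
rz units -0.02 | shift (after turn) x -0.01 y -0.04 z 0.62
```

```bash
python3 -m crank '[[0,-0.04,0.2,0,0,0,0],[0,0,0.2,0,0,0,0],[0,0,0.12,0,0,0,0],[0,0,0.06,0,0,0,0],[0,0,0.05,0,0,0,0],[0,0,0,0,0,0,0]]'
python3 -m crank '[[0,0,0,0,0,0,0.5],[0,0,0,0,0,0,1],[0,0,0,0,0,0,1],[0,0,-1,0,0,0,1],[0,0,-1,0,0,0,1],[0,0,-1,0,0,0,1],[0,0,-1,0,0,0,1],[0,0,-1,0,0,0,1],[0,0,-1,0,0,0,1],[0,0,-1,0,0,0,1]]'
python3 -m crank '[[-1,0,-1,0,0,0,1],[-1,0,-1,0,0,0,1],[-1,0,-0.5,0,0,0,1],[-1,0,0,0,0,0,1],[-0.8,0,0,0,0,0,1],[0,0,0,0,0,0,1]]'
python3 - <<'E'
from jars import *
p,w=cap("wrist","wpad2")
print("pad",cork(p,w,(.628,-.038)))
print("knobtop",circ(w,(.628,-.038),.07,.062,.072),"lid",circ(w,(.628,-.038),.07,.046,.056))
print("plain",circ(w,(.545,-.21),.06,.056,.066))
E
python3 go.py .5445 -.21 .18 60
```

```text
clock: 78.22
position: [0.6272, -0.0378, 0.023]
ee_rot: [-0.814, -3.03, 0.004]
contact_force: [-2.3, -1.3, 2.6]
finger_gap: 0.0633
gripper_force: 30.0
clock: 79.47
position: [0.6282, -0.0377, 0.1982]
ee_rot: [-0.814, -3.03, 0.003]
contact_force: [-0.1, 0.7, 0.4]
finger_gap: 0.0927
gripper_force: 0.0
clock: 80.22
position: [0.7328, -0.0987, 0.2586]
ee_rot: [-0.816, -3.029, 0.003]
contact_force: [0.0, -0.1, -0.7]
finger_gap: 0.0928
gripper_force: 0.0
pad ((array([627.7, -37.9]), 143.0, 142.4, 80.9), 8421)
knobtop (array([626.2, -37.1]), 7.6, 0.0662, 130) lid (array([626., -37.]), 31.8, 0.0506, 1982)
plain (array([ 544.5, -208.6]), 29.1, 0.0605, 1833)
t 80.3 pos [ 0.7321 -0.0977  0.2588] yaw 59.9 tilt 0.32 gap 0.0929 gf 0.0 F [-0.8  0.9 -0.7] q [ 0.37  0.63 -0.53  1.49  0.34  1.11  0.81]
rz units -0.03 | shift (after turn) x 4.25 y -7.64 z 3.15
```

Knob jar is on the pad's centre (within 2 mm). Now the plain jar.

```bash
python3 -m crank '[[0.53,-0.95,0,0,0,0,1],[0.53,-0.95,0,0,0,0,1],[0.53,-0.95,0,0,0,0,1],[0.53,-0.95,0,0,0,0,1],[0.53,-0.95,0,0,0,0,1],[0.53,-0.95,0,0,0,0,1],[0.53,-0.95,0,0,0,0,1],[0.53,-0.95,0,0,0,0,1],[0,0,1,0,0,0,1],[0,0,1,0,0,0,1]]' >/dev/null
python3 -m crank '[[0,0,1,0,0,0,1],[0,0,1,0,0,0,1],[0,0,0,0,0,0,1]]'
python3 go.py .544 -.2095 .028 60
```

```text
clock: 81.9
position: [0.5433, -0.2081, 0.1594]
ee_rot: [-0.812, -3.027, 0.003]
contact_force: [1.2, 0.4, 0.3]
finger_gap: 0.0934
gripper_force: 0.0
t 81.9 pos [ 0.5433 -0.2081  0.1594] yaw 60.0 tilt 0.45 gap 0.0934 gf 0.0 F [1.2 0.4 0.3] q [ 0.62  0.55 -0.51  1.96  0.39  0.74  0.92]
rz units -0.00 | shift (after turn) x -0.05 y -0.03 z 5.25
```

```bash
python3 -m crank '[[-0.05,-0.03,1,0,0,0,1],[0,0,1,0,0,0,1],[0,0,1,0,0,0,1],[0,0,1,0,0,0,1],[0,0,0.7,0,0,0,1],[0,0,0.4,0,0,0,1],[0,0,0,0,0,0,1]]'
python3 -m crank '[[0,0,0,0,0,0,0],[0,0,0,0,0,0,0],[0,0,0,0,0,0,0],[0,0,0,0,0,0,0],[0,0,0,0,0,0,0]]'
python3 go.py .544 -.2095 .028 60
python3 -m crank '[[0,0,-0.5,0,0,0,0],[0,0,-1,0,0,0,0],[0,0,-1,0,0,0,0],[0,0,-1,0,0,0,0],[0,0,-1,0,0,0,0]]'
python3 go.py .4848 -.3828 .14 60
```

```text
clock: 82.78
position: [0.5448, -0.2104, 0.0329]
ee_rot: [-0.814, -3.029, 0.003]
contact_force: [0.1, -0.8, -0.6]
finger_gap: 0.0933
gripper_force: 0.0
clock: 83.4
position: [0.5451, -0.2105, 0.0332]
ee_rot: [-0.814, -3.03, 0.003]
contact_force: [-0.7, 0.7, 2.5]
finger_gap: 0.0575
gripper_force: 30.0
t 83.4 pos [ 0.5451 -0.2105  0.0332] yaw 59.9 tilt 0.26 gap 0.0575 gf 30.0 F [-0.7  0.7  2.5] q [ 0.52  0.72 -0.38  2.04  0.55  0.49  0.78]
rz units -0.02 | shift (after turn) x 0.06 y 0.01 z 0.21
clock: 84.02
position: [0.5447, -0.2104, 0.1465]
ee_rot: [-0.814, -3.029, 0.003]
contact_force: [1.0, 0.0, -4.7]
finger_gap: 0.0576
gripper_force: 30.0
t 84.0 pos [ 0.5447 -0.2104  0.1465] yaw 59.9 tilt 0.34 gap 0.0576 gf 30.0 F [ 1.   0.  -4.7] q [ 0.62  0.57 -0.51  1.97  0.41  0.71  0.9 ]
rz units -0.02 | shift (after turn) x -1.37 y -7.17 z 0.26
```

```bash
python3 -m crank '[[-0.17,-0.9,0,0,0,0,0],[-0.17,-0.9,0,0,0,0,0],[-0.17,-0.9,0,0,0,0,0],[-0.17,-0.9,0,0,0,0,0],[-0.17,-0.9,0,0,0,0,0],[-0.17,-0.9,0,0,0,0,0],[-0.17,-0.9,0,0,0,0,0],[-0.17,-0.9,0,0,0,0,0],[0,0,1,0,0,0,0],[0,0,1,0,0,0,0]]' >/dev/null
python3 -m crank '[[0,0,0.5,0,0,0,0],[0,0,0.3,0,0,0,0],[0,0,0,0,0,0,0]]'
python3 go.py .4848 -.3828 .0632 60
```

```text
clock: 85.65
position: [0.4843, -0.3831, 0.0759]
ee_rot: [-0.814, -3.029, 0.003]
contact_force: [0.1, -0.9, -4.8]
finger_gap: 0.0575
gripper_force: 30.0
t 85.7 pos [ 0.4843 -0.3831  0.0759] yaw 59.9 tilt 0.30 gap 0.0575 gf 30.0 F [ 0.1 -0.9 -4.8] q [ 0.87  0.69 -0.45  1.94  0.5   0.63  1.14]
rz units -0.02 | shift (after turn) x -0.01 y 0.02 z 0.51
```

```bash
python3 -m crank '[[0,0,0.2,0,0,0,0],[0,0,0.15,0,0,0,0],[0,0,0.08,0,0,0,0],[0,0,0.06,0,0,0,0],[0,0,0.04,0,0,0,0],[0,0,0,0,0,0,0]]'
python3 -m crank '[[0,0,0,0,0,0,0.5],[0,0,0,0,0,0,1],[0,0,0,0,0,0,1],[0,0,-1,0,0,0,1],[0,0,-1,0,0,0,1],[0,0,-1,0,0,0,1],[0,0,-1,0,0,0,1],[0,0,-1,0,0,0,1],[0,0,-1,0,0,0,1]]'
python3 -m crank '[[-1,0,-1,0,0,0,1],[-1,0,-1,0,0,0,1],[-1,0,0,0,0,0,1],[-1,0,0,0,0,0,1],[-0.8,0,0,0,0,0,1],[0,0,0,0,0,0,1]]'
python3 - <<'E'
from jars import *
p,w=cap("wrist","wst2")
hs=cv2.cvtColor(p,cv2.COLOR_RGB2HSV)
k=np.isfinite(w[...,0])&(hs[...,1]>70)&(hs[...,0]<20)&(abs(w[...,2]-.030)<.004)&(np.hypot(w[...,0]-.483,w[...,1]+.387)<.1)
print("stand",cv2.minEnclosingCircle((w[k][:,:2]*1000).astype(np.float32)))
print("plain",circ(w,(.485,-.383),.06,.084,.098))
for n in("scene","side"):
    p,w=cap(n,n+"3"); print(n,"knob lid",circ(w,(.627,-.04),.08,.046,.058),"plain",circ(w,(.485,-.385),.08,.084,.098),"stack",rect(sel(w,(.57,.345),.08,.243,.262)))
E
python3 go.py
```

```text
clock: 86.4
position: [0.4842, -0.3833, 0.0632]
ee_rot: [-0.814, -3.03, 0.004]
contact_force: [-2.1, 1.0, 3.4]
finger_gap: 0.0575
gripper_force: 30.0
clock: 87.52
position: [0.485, -0.3832, 0.2134]
ee_rot: [-0.814, -3.03, 0.003]
contact_force: [0.3, -0.2, -0.1]
finger_gap: 0.0933
gripper_force: 0.0
clock: 88.28
position: [0.5898, -0.4434, 0.2614]
ee_rot: [-0.814, -3.03, 0.002]
contact_force: [-0.3, 0.1, 0.0]
finger_gap: 0.0931
gripper_force: 0.0
stand ((484.7949523925781, -382.4886779785156), 69.13861846923828)
plain (array([ 483.1, -382.3]), 28.9, 0.0906, 2195)
scene knob lid (array([627.6, -43.5]), 32.3, 0.0486, 124) plain (array([ 483.9, -385.4]), 30.2, 0.0881, 220) stack (array([571.7, 345. ]), 95.8, 56.1, -82.4)
side knob lid (array([622.2, -40.2]), 30.1, 0.048, 67) plain (array([ 481.4, -384. ]), 30.4, 0.0875, 210) stack (array([568.7, 343.7]), 96.5, 56.6, -84.0)
t 88.4 pos [ 0.5884 -0.4429  0.262 ] yaw 59.9 tilt 0.32 gap 0.0930 gf 0.0 F [-0.1 -0.5 -0.1] q [ 0.89  0.63 -0.55  1.5   0.35  1.12  1.31]
```

View pics/scene3.png

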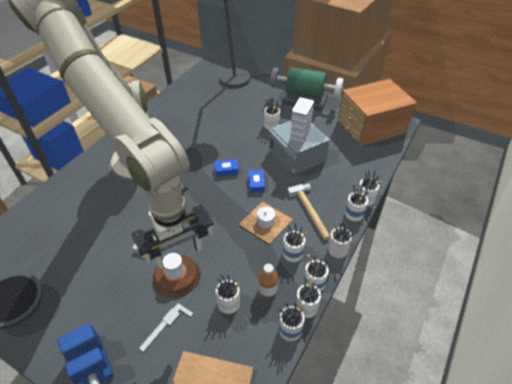

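The picture shows the door shut and the four-tin column standing on the cabinet at px (302,118). The knob jar is on the pad at (265,217), the plain jar is on the stand at (174,266), and the robot is clear of everything.

```bash
python3 -c "
from plant import robot
print(robot.sign_off())"
```

```text
the job is handed in; nothing more can be done
None
```

I handed the job in at about 88 s: the door is shut on its catch, all three bench tins are stacked squarely on the cabinet's tin, and the jars are swapped and upright, each within about 2 mm of its centre; the sign-off gave no verdict, so these are my own last measurements.

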